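Put away the microscope parts and close the sample tub

ROBOT

A 6-joint arm with a two-finger parallel gripper is mounted at the origin on the work surface. World frame = base frame: x ahead of the robot, y to its left, z up, the work surface at z = 0. Lengths are in m, angles in rad, forces in N, time in s.
With the tool pointing down it reaches from about 0.425 to 0.95 m from the base axis. Payload 3.5 kg.
Tool frame: the origin (TCP) lies on the centre line of the jaws, within the pads' length; the fingertips stand 11 mm ahead of it and the grasp point (between the pads) lies 8 mm behind it; y points along the fingers, x is the direction in which the jaws open and shut, and the axes are right-handed (so a half turn about y gives the same grasp; the last joint's range is limited). The gripper opens to 85 mm and grips with 20 to 120 N. Pads are 22 mm wide; open, the fingers measure 114 mm over their backs; the gripper's body (76 mm by 85 mm) begins 54 mm behind the grasp point. The pads swing forward as they close: fully open they stand 13 mm farther back than shut.
Start: joints at [-1.442, 0.286, 1.577, -0, 1.279, -0.15], TCP at [0.186, -0.649, 0.242] pointing down, gripper open.
Joint ranges: [-2.77, 2.77], [-0.9, 2.22], [0.21, 2.48], [-1.53, 4.67], [0.24, 2.81], [-2.84, 2.84]. Speed limits (rad/s): [2.79, 2.79, 3.14, 3.14, 3.14, 3.14].

INTERFACE

Orientations are given as a unit quaternion [x, y, z, w].
In Python, from plant import get_state, read_camera, sign_off gives the robot as it stands.
- The arm moves only by the shell command python3 -m inch 'ROWS' [FORCE]. ROWS is JSON, a list of rows, each an object of numbers: "ax", "ay", "az": the turn, a rotation vector about the tool's x, y, z in rad; "x", "y", "z": the shift along the tool's x, y, z in mm; "hand": the closure, from -1 (fully open) to 1 (shut). In form: [{"ax": .., "ay": .., "az": .., "x": .., "y": .., "z": .., "hand": ..}, ...]. A call has 1 to 5 rows; each row shifts and turns the commanded pose from where the row before left it, along the tool's axes as they then stand; what a row does not reach is not made up. A row lasts 1/12 s, in which the tool goes at most 41.7 mm and 7.16 degrees, less where a joint would pass 70% of its speed; a pose out of reach is approached as far as the arm can. A call with a gripper value outside its range is refused whole. The fingers move at their own pace and stop on an object; FORCE is the grip in N (left out, the last holds). Time passes only in rows, so rows that do not move let the fingers close. It gives the time, the measured TCP pose, the force and the opening at its end, in the units of the state.
- get_state(): the state, without advancing time (a new reading comes with each control period).
- read_camera(name): name is "scene" or "top" or "wrist"; returns a dict with "img" (400x640x3 uint8, red, green, blue), "fov_y" (degrees; the focal length in pixels is half the picture's height over the tangent of half this angle, whatever the lens; pixels are square), "cx", "cy" (the principal point, pixels), "T" (4x4, takes a point from camera to world coordinates); the wrist camera has in their place "T_tool_cam" (4x4, takes a point from camera to tool coordinates, whose origin is the TCP and whose axes are the tool frame's). Camera axes: x right, y down, z forward; pixel columns grow to the right and rows downward; lengths in m; the calibration is good to about 2 mm. The wrist camera is an equidistant fisheye: a pixel r from the principal point sees the ray r / f radians off the axis. A picture is of the moment at which its call begins: read the wrist's pose just before it. There is no depth.
- sign_off(): hands the job in, once; it reports no verdict.
The state is a dict: "time": time; "qpos": joint angles; "dq": joint speeds; "joint_efforts": joint torques, N m; "eef_pos": TCP position; "tcp_rot": TCP orientation; "contact_force": force on the tool from outside, world axes, zero at the start; "wrist_torque": the same for the moment, N m; "opening": opening from 0.0 (shut) to 1.0 (fully open).
Only numpy, scipy, OpenCV 4.12 (cv2) and the standard library are available. Lean on these libraries where they do the work, as an engineer would, in place of code of your own. Each camera call takes 0.05 s, during which the arm holds its last target. There are 200 camera calls.

TASK

Tidy the microscope bench: stand the loose objective lens upright in the empty bay of the tray that already holds an objective, and the loose eyepiece upright in the empty bay of the tray that already holds an eyepiece. Stand both sample vials upright in the deep white tub, clear of its walls, then put the lid on the tub and press it down until it snaps fully home. Do not disturb the dropper bottle or the slide box.

Things in the scene. Friction and masses are not known exactly. Their poses are not given: they have to be found in the camera images.
- objective: The loose objective lens: bright steel, round, standing upright, 54 mm tall. Foot 25 mm in diameter, straight body 28 mm in diameter from 8 to 40 mm up (with a thin black band), then a cone that narrows to a 12 mm nose on top. About 120 g. Origin: centre of its foot, z up along its axis.
- eyepiece: The loose eyepiece: black, round, standing upright on its rubber eyecup, 46 mm tall. Lower 30 mm is 34 mm in diameter, the upper 16 mm is a dark steel barrel 23 mm in diameter. About 80 g. Origin: centre of its foot, z up along its axis.
- vial_a: A sample vial: amber glass with a white cap, round, standing upright, 22 mm in diameter (cap 21 mm), 50 mm tall, about 25 g. Origin: centre of its foot, z up along its axis. Both vials are alike.
- vial_b: The second sample vial, the same as the first: 22 mm in diameter, 50 mm tall, origin at the centre of its foot.
- objective_tray: Tray for objectives. Grey, cork-lined, fixed, 74 (x) x 124 (y) mm, rim 12 mm high, walls and floor 4 mm; a 4 mm divider, rim high, at y = 0 makes two bays of 66 x 56 mm. Origin: centre of the underside, z up. The bay at y = -30 mm holds a steel objective (part of the tray, top 58 mm above the bench); the bay centred at x = 0, y = +30 mm is empty.
- eyepiece_tray: Tray for eyepieces. Grey, cork-lined, fixed, 74 (x) x 124 (y) mm, rim 12 mm high, walls and floor 4 mm; a 4 mm divider, rim high, at y = 0 makes two bays of 66 x 56 mm. Origin: centre of the underside, z up. The bay at y = -30 mm holds a black eyepiece (part of the tray, top 50 mm above the bench); the bay centred at x = 0, y = +30 mm is empty.
- tub: Deep white open tub, fixed: 100 (x) x 120 (y) mm outside, 58 mm high, walls and floor 3 mm. At the middle of each end wall (y = +-57 mm), 6 mm below the rim, a rounded spring catch sticks 4.5 mm inwards. Origin: centre of the underside, z up. Stand the vials 10 mm or more clear of the walls, where the lid's plug goes, e.g. at x = 0, y = -27 and +27 mm.
- lid: White tub lid, loose: plate 106 (x) x 126 (y) x 4 mm, hollow tapered plug 16 mm deep below (1.5 mm play at its top, 6 at its foot). On top a central grip rib 14 (x) x 60 (y) mm, its top 30 mm above the origin. 60 g. Origin: centre of plate underside, 16 mm above the bench at start, 58 mm above the tub origin when home. Laid on, it stands 12 mm proud; 5 to 15 N on the rib snaps it in.
- dropper_bottle: Bystander: white plastic dropper bottle, 54 mm in diameter, 160 mm tall, standing. Origin: centre of its foot. Leave alone.
- slide_box: Bystander: cardboard box of slides with a blue lid, 87 x 102 x 32 mm, lying on the bench beyond the work. Origin: centre of its underside. Leave alone.
Things that resemble listed ones, but are neither listed nor needed, are in the scene too. What is shaped like the lid but pink or yellow is not meant.

How it is judged:
On the way, in this order (a step that is already met when the one before it is completed fails the run):
1. both vials stand upright on the floor of the tub (x of vial_a in the frame of tub between -0.036 and 0.036 m and y of vial_a in the frame of tub between -0.047 and 0.047 m and z of vial_a in the frame of tub between 0 and 0.008 m and angle between each of vial_a, vial_b's own z axis and vertical below 0.2 rad and x of vial_b in the frame of tub between -0.036 and 0.036 m and y of vial_b in the frame of tub between -0.047 and 0.047 m and z of vial_b in the frame of tub between 0 and 0.008 m), for 0.2 s.
2. the lid is snapped fully home on the tub (x of lid in the frame of tub between -0.005 and 0.005 m and y of lid in the frame of tub between -0.005 and 0.005 m and z of lid in the frame of tub between 0.052 and 0.0605 m and angle between the y axis of lid and the y axis of tub, either way round below 0.1 rad and angle between lid's own z axis and vertical below 0.08 rad), for 0.2 s.
At the end, for the whole second after the job is handed in: Objective and eyepiece each upright (0.2 rad) on the floor of the empty bay of their tray, both vials upright (0.2 rad) on the tub floor, lid home: within 2.5 mm of the rim, 5 mm of centre in x and y, 0.08 rad of level, 0.1 rad of aligned. All released, at rest (under 20 mm/s) (all of step 1 and all of step 2 and x of objective in the frame of objective_tray between -0.024 and 0.024 m and y of objective in the frame of objective_tray between 0.012 and 0.048 m and z of objective in the frame of objective_tray between 0 and 0.009 m and angle between each of objective, eyepiece's own z axis and vertical below 0.2 rad and x of eyepiece in the frame of eyepiece_tray between -0.024 and 0.024 m and y of eyepiece in the frame of eyepiece_tray between 0.012 and 0.048 m and z of eyepiece in the frame of eyepiece_tray between 0 and 0.009 m and linear speed of each of objective, eyepiece, vial_a, vial_b, lid below 0.02 m/s); the robot touches nothing.
It fails at once if the dropper bottle or the slide box is moved more than 30 mm (distance of any of dropper_bottle, slide_box from where it was at the start of the episode above 0.03 m).
It also fails if it takes over 109 s, if anything falls off the work surface, if the arm or the gripper's body presses on something with over 40 N, if the wrist force passes 120 N, or if a joint passes its speed limit or range.

## Working session

There is one attempt and no reset: what is moved stays moved. The work goes in short steps, Python scripts to look and compute and a shell command to move; the robot and the scene stay as the last step left them, time stands still between calls to the robot, and variables do not carry over. Pictures are saved under pics/ and viewed, about 12 in all and at most 16, crops included, and the job is handed in when it is done.

```bash
mkdir -p pics; ls
python3 - <<'E'
from plant import *
import cv2
s=get_state();print(s)
for n in("scene","top"):
    c=read_camera(n);print(n,c["fov_y"],c["cx"],c["cy"],c["T"])
    cv2.imwrite(f"pics/{n}0.png",c["img"][:,:,::-1])
E
```

```text
pics
{'time': 0.0, 'qpos': array([-1.44198030e+00,  2.87167111e-01,  1.57820010e+00,  1.41988573e-05,
        1.27862454e+00, -1.49995942e-01]), 'dq': array([ 0.00018663,  0.00065816, -0.00130044,  0.00252151, -0.00061812,
        0.0005188 ]), 'joint_efforts': array([-1.50521224e-03, -4.05985343e+01, -2.92625588e+01, -2.55983759e-04,
        5.77430968e-03,  5.73015939e-06]), 'eef_pos': array([ 0.1857195 , -0.64827551,  0.2409337 ]), 'tcp_rot': array([-0.56401607,  0.42626272, -0.42508281,  0.56523497]), 'contact_force': array([-0.59347102, -0.01778218, -0.59902916]), 'wrist_torque': array([0.00120792, 0.03537866, 0.05139939]), 'opening': 1.0004840912970483}
scene 51.476025992564814 308.62406872521893 194.67268762665591 [[-0.54772058  0.4662152  -0.69472696  1.25785198]
 [ 0.83664733  0.30040071 -0.45801818  0.39447375]
 [-0.00483856 -0.83210745 -0.55459335  0.64097866]
 [ 0.          0.          0.          1.        ]]
top 52.91877149130633 324.5220792221721 203.35503368728467 [[-0.02017225 -0.98848708  0.14995459  0.356759  ]
 [-0.9992412   0.02493124  0.0299242  -0.13043198]
 [-0.03331824 -0.14923716 -0.98823993  1.1675028 ]
 [ 0.          0.          0.          1.        ]]
```

View pics/top0.png

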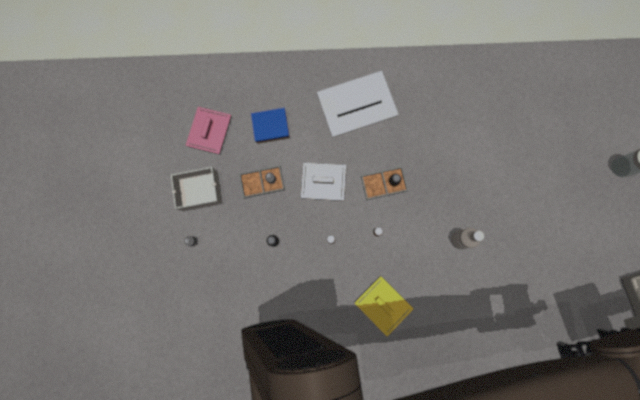

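View pics/scene0.png

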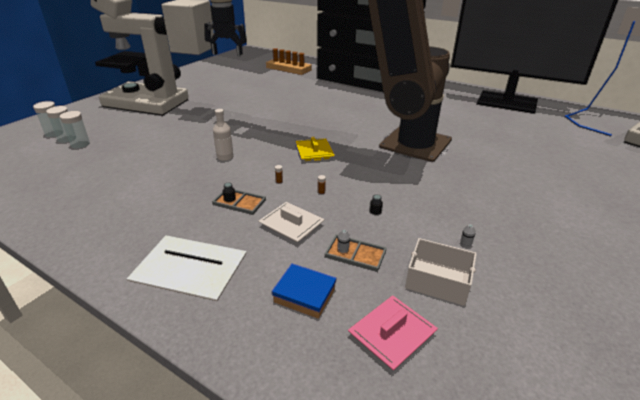

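The top view shows the tub (195,188), objective tray (262,182), white lid (323,181), eyepiece tray (384,184), and the loose objective (191,241), eyepiece (272,240) and vials (331,239), (378,231). The pink plate (208,130) and yellow plate (383,305) are decoys, and the slide box is at (270,125). The sheet with the pen (358,103) isn't listed. The bottle is at (470,238). I'll confirm these in one enlarged crop.

Run:
```python
import cv2
i=cv2.imread("pics/top0.png")[150:260,160:420]
cv2.imwrite("pics/crop1.png",cv2.resize(i,None,fx=3,fy=3,interpolation=cv2.INTER_CUBIC))
```

```text
(no output)
```

View pics/crop1.png

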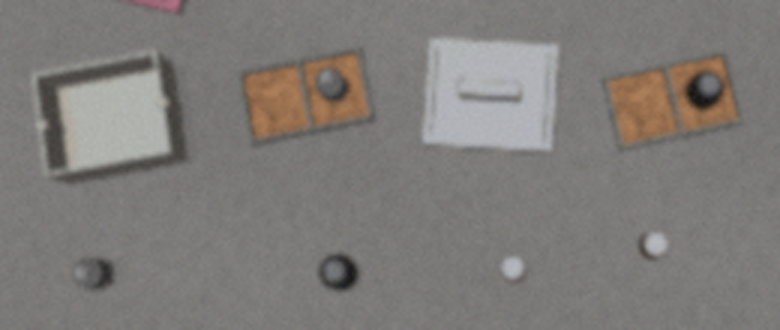

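```bash
cat > h.py <<'E'
import numpy as np, cv2
from plant import get_state, read_camera
from scipy.spatial.transform import Rotation as R
def ray(c,u,v,h=400):
    f=h/2/np.tan(np.radians(c["fov_y"])/2); d=np.array([(u-c["cx"])/f,(v-c["cy"])/f,1]); return d
def plane(c,uv,z):
    T=c["T"]; out=[]
    for u,v in np.atleast_2d(uv):
        d=T[:3,:3]@ray(c,u,v); out.append(T[:3,3]+d*(z-T[2,3])/d[2])
    return np.array(out)
def proj(c,p):
    q=c["T"][:3,:3].T@(np.array(p)-c["T"][:3,3]); f=200/np.tan(np.radians(c["fov_y"])/2)
    return q[:2]/q[2]*f+[c["cx"],c["cy"]]
E
python3 - <<'E'
from h import *
np.set_printoptions(precision=4,suppress=True)
s=get_state();print(R.from_quat(s["tcp_rot"]).as_matrix())
w=read_camera("wrist");print({k:v for k,v in w.items() if k!="img"})
cv2.imwrite("pics/wrist0.png",w["img"][:,:,::-1])
c=read_camera("top");im=c["img"].astype(int);g=cv2.cvtColor(c["img"],cv2.COLOR_RGB2HSV)
def blob(mask,box):
    x0,y0,x1,y1=box;m=np.zeros(mask.shape,np.uint8);m[y0:y1,x0:x1]=mask[y0:y1,x0:x1]
    n,l,st,ce=cv2.connectedComponentsWithStats(m);k=1+np.argmax(st[1:,4]);return (l==k).astype(np.uint8),ce[k],st[k,4]
white=((im.min(2)>150)).astype(np.uint8)
for n,b in dict(vA=(320,225,345,252),vB=(366,220,390,245)).items():
    m,ce,a=blob(white,b);print(n,ce,a,plane(c,ce,.05))
m,ce,a=blob(white,(295,155,355,210));r=cv2.minAreaRect(cv2.findNonZero(m));print("lid",r,plane(c,r[0],.02),a)
bx=plane(c,cv2.boxPoints(r),.02);print(bx,np.linalg.norm(np.diff(bx,axis=0),axis=1))
cork=((g[...,1]>100)&(g[...,0]<25)).astype(np.uint8)
for n,b in dict(obj=(236,160,292,204),eye=(355,160,412,206)).items():
    m=np.zeros_like(cork);m[b[1]:b[3],b[0]:b[2]]=cork[b[1]:b[3],b[0]:b[2]]
    r=cv2.minAreaRect(cv2.findNonZero(m));bx=plane(c,cv2.boxPoints(r),.006);print(n,r,plane(c,r[0],.006));print(bx,np.linalg.norm(np.diff(bx,axis=0),axis=1))
    k=cv2.connectedComponentsWithStats(m);print(k[2][1:,4],[plane(c,x,.005)[0] for x,a in zip(k[3][1:],k[2][1:,4]) if a>80])
dark=(im.max(2)<85).astype(np.uint8)
for n,b in dict(ob=(180,230,205,255),ey=(262,228,284,254)).items():
    m,ce,a=blob(dark,b);print(n,ce,a,cv2.boundingRect(m),plane(c,ce,.02),plane(c,ce,.04))
for i,q in enumerate([(32,74),(157,50),(186,157),(47,178)]):
    print("tub",plane(c,(q[0]/3+160,q[1]/3+150),.058))
E
```

```text
[[ 0.2752 -0.0003  0.9614]
 [-0.9614  0.0022  0.2752]
 [-0.0022 -1.      0.0003]]
{'fov_y': 65.70646984690485, 'cx': 317.4242791890811, 'cy': 197.88072393796722, 'T_tool_cam': array([[ 1.    ,  0.0006, -0.0002, -0.0002],
       [ 0.0003, -0.2941,  0.9558, -0.1306],
       [ 0.0006, -0.9558, -0.2941,  0.075 ],
       [ 0.    ,  0.    ,  0.    ,  1.    ]])}
vA [330.4848 238.6061] 33 [[ 0.427  -0.1112  0.05  ]]
vB [378.5 230.5] 32 [[ 0.4464 -0.2448  0.05  ]]
lid ((323.0, 181.0), (42.8670768737793, 35.233211517333984), 3.3664605617523193) [[ 0.5969 -0.0926  0.02  ]] 1454
[[ 0.5503 -0.0265  0.02  ]
 [ 0.655  -0.0338  0.02  ]
 [ 0.6438 -0.1592  0.02  ]
 [ 0.5398 -0.1503  0.02  ]] [0.1049 0.1259 0.1044]
obj ((261.2579040527344, 181.23794555664062), (19.987516403198242, 37.77233123779297), 78.2317123413086) [[0.604 0.091 0.006]]
[[0.6237 0.1526 0.006 ]
 [0.6441 0.0419 0.006 ]
 [0.5845 0.03   0.006 ]
 [0.5643 0.1398 0.006 ]] [0.1125 0.0608 0.1116]
[249 348] [array([0.6077, 0.0599, 0.005 ]), array([0.5989, 0.1207, 0.005 ])]
eye ((384.1444091796875, 182.66424560546875), (20.73313331604004, 38.237335205078125), 77.73522186279297) [[ 0.59   -0.2714  0.006 ]]
[[ 0.6098 -0.211   0.006 ]
 [ 0.6312 -0.3215  0.006 ]
 [ 0.5703 -0.3314  0.006 ]
 [ 0.549  -0.2217  0.006 ]] [0.1126 0.0617 0.1117]
[255 357] [array([ 0.5942, -0.2995,  0.005 ]), array([ 0.5848, -0.2417,  0.005 ])]
ob [194.425 241.15 ] 40 (191, 237, 7, 9) [[0.4303 0.2813 0.02  ]] [[0.429  0.2741 0.04  ]]
ey [273.4815 240.7284] 81 (267, 235, 13, 12) [[0.4264 0.0526 0.02  ]] [[0.4252 0.0494 0.04  ]]
tub [[0.6192 0.3419 0.058 ]]
tub [[0.6393 0.222  0.058 ]]
tub [[0.5353 0.1922 0.058 ]]
tub [[0.5187 0.3238 0.058 ]]
```

View pics/wrist0.png

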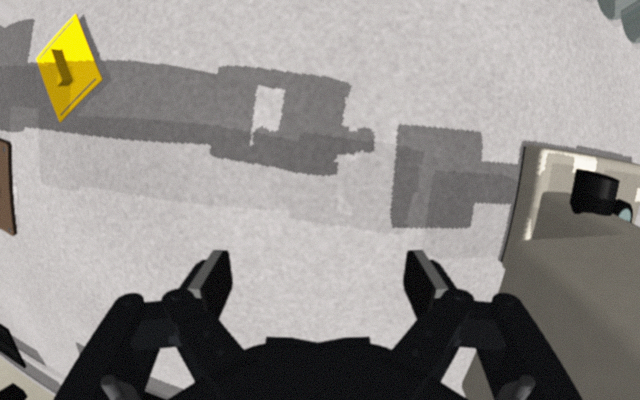

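Vials, lid and trays all match their given sizes. The tub's yaw is about 10° with its centre near (0.579, 0.273). Next I fly to a hover above vial B, then turn the jaws to yaw 10°.

```bash
python3 -m inch '[{"x":-20,"z":22.5,"hand":-1},{"x":-20,"z":22.5,"hand":-1},{"x":-20,"z":22.5,"hand":-1},{"x":-20,"z":22.5,"hand":-1},{"x":-20,"z":22.5,"hand":-1}]' 40
python3 -m inch '[{"x":-20,"z":22.5,"hand":-1},{"x":-20,"z":22.5,"hand":-1},{"x":-20,"z":22.5,"hand":-1},{"x":-20,"z":22.5,"hand":-1},{"x":-20,"z":22.5,"hand":-1}]'
python3 -m inch '[{"x":-20,"z":22.5,"hand":-1},{"x":-20,"z":22.5,"hand":-1},{"x":-20,"z":22.5,"hand":-1},{"x":-20,"z":22.5,"hand":-1},{"x":-20,"z":22.5,"hand":-1}]'
python3 -m inch '[{"ay":-0.122,"hand":-1},{"ay":-0.122,"hand":-1},{"ay":-0.122,"hand":-1},{"ay":-0.122,"hand":-1}]'
python3 -m inch '[{"ay":-0.122,"hand":-1},{"ay":-0.122,"hand":-1},{"ay":-0.122,"hand":-1},{"ay":-0.122,"hand":-1}]'
python3 -m inch '[{"ay":-0.122,"hand":-1},{"ay":-0.122,"hand":-1},{"ay":-0.122,"hand":-1},{"ay":-0.122,"hand":-1},{"hand":-1}]'
cat >> h.py <<'E'
def wcam():
    s=get_state(); c=read_camera("wrist"); T=np.eye(4); T[:3,:3]=R.from_quat(s["tcp_rot"]).as_matrix(); T[:3,3]=s["eef_pos"]
    c["T"]=T@c["T_tool_cam"]; return s,c
def wplane(c,uv,z):
    f=200/np.tan(np.radians(c["fov_y"])/2); out=[]
    for u,v in np.atleast_2d(uv):
        a=np.array([u-c["cx"],v-c["cy"]]); r=np.hypot(*a)+1e-9; t=r/f
        d=c["T"][:3,:3]@np.array([*(a/r*np.sin(t)),np.cos(t)]); out.append(c["T"][:3,3]+d*(z-c["T"][2,3])/d[2])
    return np.array(out)
def delta(target,yaw_x=None):
    "mm in tool axes from the present TCP to a world target; turn ay to bring tool x to yaw_x (deg)"
    s=get_state(); M=R.from_quat(s["tcp_rot"]).as_matrix(); print("tcp",s["eef_pos"].round(4),"d mm",(M.T@(np.array(target)-s["eef_pos"])*1000).round(1))
    y=np.degrees(np.arctan2(M[1,0],M[0,0])); print("yaw",y.round(2),"tilt x,z",M[2,0].round(4),M[2,2].round(4), "ay",None if yaw_x is None else -np.radians(yaw_x-y).round(4))
E
python3 - <<'E'
from h import *
delta([.446,-.245,.24],10)
s,c=wcam(); cv2.imwrite("pics/w1.png",c["img"][:,:,::-1]);np.save("c1.npy",c,allow_pickle=True)
E
```

```text
tcp [ 0.1857 -0.6485  0.2414] d mm [-316.3    2.   361.3]
yaw -74.03 tilt x,z -0.0015 0.0002 ay -1.4665validation failed for argument at $[0]...
validation failed for argument at $[0]...
validation failed for argument at $[0]...
validation failed for argument at $[0]...
validation failed for argument at $[0]...
validation failed for argument at $[0]...
```

View pics/w1.png

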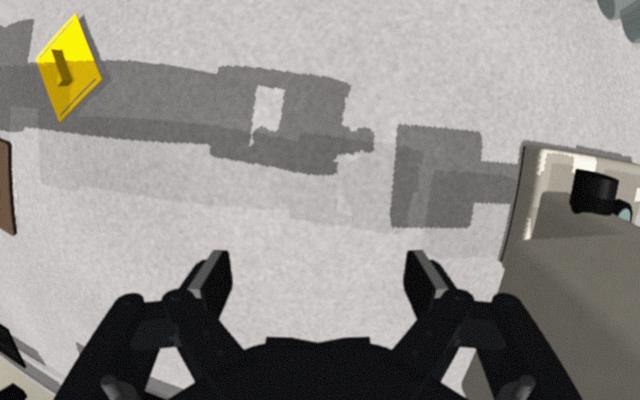

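The moves were refused because every row needs all its keys, so this view is the same as before.

```bash
python3 -m inch '[{"ax":0,"ay":0,"az":0,"x":-20,"y":0,"z":22.5,"hand":-1},{"ax":0,"ay":0,"az":0,"x":-20,"y":0,"z":22.5,"hand":-1},{"ax":0,"ay":0,"az":0,"x":-20,"y":0,"z":22.5,"hand":-1},{"ax":0,"ay":0,"az":0,"x":-20,"y":0,"z":22.5,"hand":-1},{"ax":0,"ay":0,"az":0,"x":-20,"y":0,"z":22.5,"hand":-1}]' 40 &&
python3 -m inch '[{"ax":0,"ay":0,"az":0,"x":-20,"y":0,"z":22.5,"hand":-1},{"ax":0,"ay":0,"az":0,"x":-20,"y":0,"z":22.5,"hand":-1},{"ax":0,"ay":0,"az":0,"x":-20,"y":0,"z":22.5,"hand":-1},{"ax":0,"ay":0,"az":0,"x":-20,"y":0,"z":22.5,"hand":-1},{"ax":0,"ay":0,"az":0,"x":-20,"y":0,"z":22.5,"hand":-1}]' &&
python3 -m inch '[{"ax":0,"ay":0,"az":0,"x":-20,"y":0,"z":22.5,"hand":-1},{"ax":0,"ay":0,"az":0,"x":-20,"y":0,"z":22.5,"hand":-1},{"ax":0,"ay":0,"az":0,"x":-20,"y":0,"z":22.5,"hand":-1},{"ax":0,"ay":0,"az":0,"x":-20,"y":0,"z":22.5,"hand":-1},{"ax":0,"ay":0,"az":0,"x":-20,"y":0,"z":22.5,"hand":-1}]' &&
python3 -m inch '[{"ax":0,"ay":-0.122,"az":0,"x":0,"y":0,"z":0,"hand":-1},{"ax":0,"ay":-0.122,"az":0,"x":0,"y":0,"z":0,"hand":-1},{"ax":0,"ay":-0.122,"az":0,"x":0,"y":0,"z":0,"hand":-1},{"ax":0,"ay":-0.122,"az":0,"x":0,"y":0,"z":0,"hand":-1}]' &&
python3 -m inch '[{"ax":0,"ay":-0.122,"az":0,"x":0,"y":0,"z":0,"hand":-1},{"ax":0,"ay":-0.122,"az":0,"x":0,"y":0,"z":0,"hand":-1},{"ax":0,"ay":-0.122,"az":0,"x":0,"y":0,"z":0,"hand":-1},{"ax":0,"ay":-0.122,"az":0,"x":0,"y":0,"z":0,"hand":-1}]' &&
python3 -m inch '[{"ax":0,"ay":-0.122,"az":0,"x":0,"y":0,"z":0,"hand":-1},{"ax":0,"ay":-0.122,"az":0,"x":0,"y":0,"z":0,"hand":-1},{"ax":0,"ay":-0.122,"az":0,"x":0,"y":0,"z":0,"hand":-1},{"ax":0,"ay":-0.122,"az":0,"x":0,"y":0,"z":0,"hand":-1},{"ax":0,"ay":0,"az":0,"x":0,"y":0,"z":0,"hand":-1}]'
python3 - <<'E'
from h import *
delta([.446,-.245,.24],10)
s,c=wcam(); cv2.imwrite("pics/w1.png",c["img"][:,:,::-1]);np.save("c1.npy",c,allow_pickle=True)
E
```

```text
time: 0.67
eef_pos: [0.2669, -0.5205, 0.2421]
tcp_rot: [-0.564, 0.426, -0.426, 0.565]
contact_force: [0.3, 0.2, -0.1]
opening: 0.997
time: 1.08
eef_pos: [0.3476, -0.3933, 0.2423]
tcp_rot: [-0.565, 0.426, -0.426, 0.565]
contact_force: [0.7, 0.4, -0.8]
opening: 0.997
time: 1.5
eef_pos: [0.4282, -0.2662, 0.2424]
tcp_rot: [-0.565, 0.426, -0.426, 0.565]
contact_force: [1.1, -0.4, 0.2]
opening: 1.0
time: 1.83
eef_pos: [0.4278, -0.2672, 0.2423]
tcp_rot: [0.652, -0.274, 0.274, -0.652]
contact_force: [0.4, -0.6, 0.3]
opening: 0.999
time: 2.17
eef_pos: [0.4276, -0.2675, 0.2423]
tcp_rot: [-0.699, 0.109, -0.109, 0.699]
contact_force: [0.3, 0.1, 0.2]
opening: 0.999
time: 2.58
eef_pos: [0.4276, -0.2675, 0.2423]
tcp_rot: [-0.704, -0.061, 0.061, 0.704]
contact_force: [-0.7, -0.5, -0.4]
opening: 0.999
tcp [ 0.4276 -0.2675  0.2423] d mm [22.   2.3 19. ]
yaw 9.97 tilt x,z -0.0 0.0001 ay -0.0005
```

View pics/w1.png

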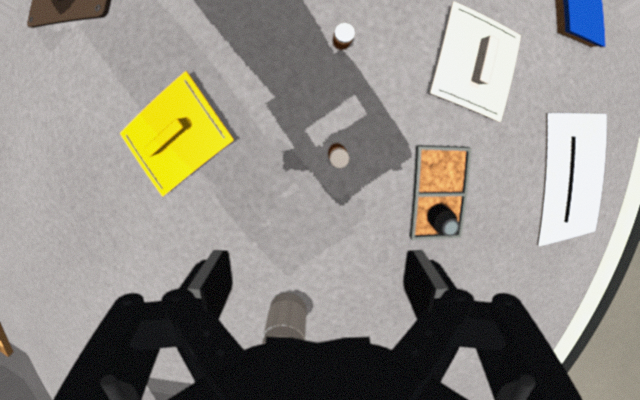

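Run:
```python
from h import *
c=np.load("c1.npy",allow_pickle=True).item();im=c["img"].astype(int)
def ell(m,box,z,name):
    x0,y0,x1,y1=box;k=np.zeros(m.shape,np.uint8);k[y0:y1,x0:x1]=m[y0:y1,x0:x1]
    n,l,st,ce=cv2.connectedComponentsWithStats(k);j=1+np.argmax(st[1:,4]);pts=cv2.findNonZero((l==j).astype(np.uint8))
    e,r=cv2.minEnclosingCircle(pts);print(name,ce[j],st[j],wplane(c,ce[j],z).round(4));return pts
br=im.min(2)
print(im[156,339],im[33,344],im[170,300])
rb=im[...,2]*1.0/np.maximum(im[...,0],1)
ell((br>120).astype(np.uint8),(322,138,358,175),.05,"B")
ell((br>175).astype(np.uint8),(330,20,358,46),.05,"A")
p=ell((br>205).astype(np.uint8),(425,0,525,125),.02,"lid")
r=cv2.boxPoints(cv2.minAreaRect(p));q=wplane(c,r,.02);print(r,q.round(4),q.mean(0),np.linalg.norm(np.diff(q,axis=0),axis=1))
print("bottle",wplane(c,[(290,300)],.0),wplane(c,[(285,340)],.16))
t=read_camera("top");print("bottle top view",plane(t,(453,238),0),plane(t,(478,236),.16))
```

```text
[194 184 171] [242 244 246] [136 130 131]
B [339.38110749 158.29315961] [330 149  20  20 307] [[ 0.4469 -0.244   0.05  ]]
A [345.06145251  31.04748603] [334  21  24  21 358] [[ 0.4285 -0.11    0.05  ]]
lid [476.0302736   62.17435648] [ 431    2   90  120 6177] [[ 0.5935 -0.0963  0.02  ]]
[[427.70593   103.17646  ]
 [453.1765      1.2941122]
 [526.35297    19.588226 ]
 [500.8824    121.47057  ]] [[ 0.5401 -0.1637  0.02  ]
 [ 0.5514 -0.0275  0.02  ]
 [ 0.6629 -0.0088  0.02  ]
 [ 0.6459 -0.1592  0.02  ]] [ 0.60008043 -0.08980818  0.02      ] [0.13668984 0.11298457 0.15127948]
bottle [[ 0.42195492 -0.46733011  0.        ]] [[ 0.42030603 -0.39729264  0.16      ]]
bottle top view [[ 0.42401527 -0.46207161  0.        ]] [[ 0.41836647 -0.47819199  0.16      ]]
```

Both views agree to 1–2 mm: vial B (0.447, −0.244), vial A (0.428, −0.110). Now I descend on B and grip it.

```bash
python3 -m inch '[{"ax":0,"ay":0,"az":0,"x":22.9,"y":20,"z":19.8,"hand":-0.3},{"ax":0,"ay":0,"az":0,"x":0,"y":35,"z":0,"hand":-0.3},{"ax":0,"ay":0,"az":0,"x":0,"y":35,"z":0,"hand":-0.3},{"ax":0,"ay":0,"az":0,"x":0,"y":35,"z":0,"hand":-0.3},{"ax":0,"ay":0,"az":0,"x":0,"y":35,"z":0,"hand":-0.3}]' 30 &&
python3 -m inch '[{"ax":0,"ay":0,"az":0,"x":0,"y":25,"z":0,"hand":-0.3},{"ax":0,"ay":0,"az":0,"x":0,"y":15,"z":0,"hand":-0.3},{"ax":0,"ay":0,"az":0,"x":0,"y":10,"z":0,"hand":-0.3},{"ax":0,"ay":0,"az":0,"x":0,"y":0,"z":0,"hand":-0.3}]' &&
python3 -m inch '[{"ax":0,"ay":0,"az":0,"x":0,"y":0,"z":0,"hand":0.2},{"ax":0,"ay":0,"az":0,"x":0,"y":0,"z":0,"hand":0.4},{"ax":0,"ay":0,"az":0,"x":0,"y":0,"z":0,"hand":0.6},{"ax":0,"ay":0,"az":0,"x":0,"y":0,"z":0,"hand":1},{"ax":0,"ay":0,"az":0,"x":0,"y":0,"z":0,"hand":1}]' &&
python3 -m inch '[{"ax":0,"ay":0,"az":0,"x":0,"y":0,"z":0,"hand":1},{"ax":0,"ay":0,"az":0,"x":0,"y":0,"z":0,"hand":1},{"ax":0,"ay":0,"az":0,"x":0,"y":0,"z":0,"hand":1},{"ax":0,"ay":0,"az":0,"x":0,"y":0,"z":0,"hand":1}]' && python3 -c "
from h import *
delta([.446,-.245,.05],10)
s,c=wcam(); cv2.imwrite('pics/w2.png',c['img'][:,:,::-1])"
```

```text
time: 3.1
eef_pos: [0.4471, -0.244, 0.0812]
tcp_rot: [0.705, 0.06, -0.06, -0.704]
contact_force: [-0.1, 0.1, 0.0]
opening: 0.652
time: 3.43
eef_pos: [0.4456, -0.2431, 0.0301]
tcp_rot: [-0.703, -0.059, 0.061, 0.706]
contact_force: [0.0, 1.2, 0.0]
opening: 0.651
time: 3.85
eef_pos: [0.4479, -0.2451, 0.034]
tcp_rot: [0.705, 0.062, -0.06, -0.704]
contact_force: [-1.4, -0.8, 4.0]
opening: 0.245
time: 4.18
eef_pos: [0.4479, -0.2452, 0.034]
tcp_rot: [0.705, 0.061, -0.06, -0.704]
contact_force: [-0.7, -0.1, 5.2]
opening: 0.244
tcp [ 0.4479 -0.2452  0.034 ] d mm [ -1.8 -16.    0.4]
yaw 9.85 tilt x,z 0.0019 -0.0024 ay -0.0026
```

View pics/w2.png

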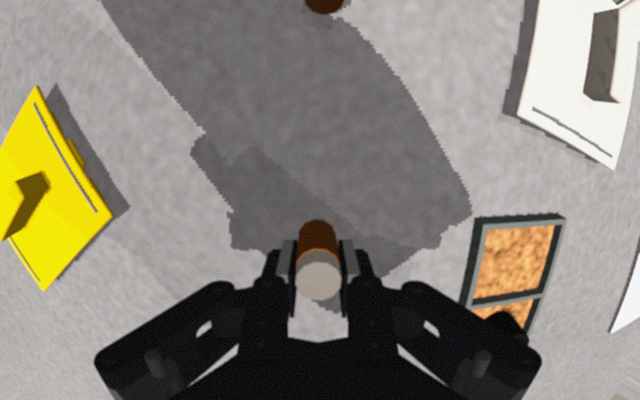

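Vial B is between the pads, with an opening of about 21 mm, which fits. I lift it, carry it over the tub and look.

```bash
python3 -m inch '[{"ax":0,"ay":0,"az":0,"x":0,"y":-15,"z":0,"hand":1},{"ax":0,"ay":0,"az":0,"x":0,"y":-25,"z":0,"hand":1},{"ax":0,"ay":0,"az":0,"x":0,"y":-30,"z":0,"hand":1},{"ax":0,"ay":0,"az":0,"x":0,"y":-30,"z":0,"hand":1},{"ax":0,"ay":0,"az":0,"x":0,"y":-18,"z":0,"hand":1}]' &&
python3 -m inch '[{"ax":0,"ay":0,"az":0,"x":14.6,"y":0,"z":30.7,"hand":1},{"ax":0,"ay":0,"az":0,"x":14.6,"y":0,"z":30.7,"hand":1},{"ax":0,"ay":0,"az":0,"x":14.6,"y":0,"z":30.7,"hand":1},{"ax":0,"ay":0,"az":0,"x":14.6,"y":0,"z":30.7,"hand":1},{"ax":0,"ay":0,"az":0,"x":14.6,"y":0,"z":30.7,"hand":1}]' &&
python3 -m inch '[{"ax":0,"ay":0,"az":0,"x":14.6,"y":0,"z":30.7,"hand":1},{"ax":0,"ay":0,"az":0,"x":14.6,"y":0,"z":30.7,"hand":1},{"ax":0,"ay":0,"az":0,"x":14.6,"y":0,"z":30.7,"hand":1},{"ax":0,"ay":0,"az":0,"x":14.6,"y":0,"z":30.7,"hand":1},{"ax":0,"ay":0,"az":0,"x":14.6,"y":0,"z":30.7,"hand":1}]' &&
python3 -m inch '[{"ax":0,"ay":0,"az":0,"x":14.6,"y":0,"z":30.7,"hand":1},{"ax":0,"ay":0,"az":0,"x":14.6,"y":0,"z":30.7,"hand":1},{"ax":0,"ay":0,"az":0,"x":14.6,"y":0,"z":30.7,"hand":1},{"ax":0,"ay":0,"az":0,"x":14.6,"y":0,"z":30.7,"hand":1},{"ax":0,"ay":0,"az":0,"x":14.6,"y":0,"z":30.7,"hand":1}]' &&
python3 -m inch '[{"ax":0,"ay":0,"az":0,"x":0,"y":0,"z":0,"hand":1},{"ax":0,"ay":0,"az":0,"x":0,"y":0,"z":0,"hand":1},{"ax":0,"ay":0,"az":0,"x":0,"y":0,"z":0,"hand":1}]' && python3 -c "
from h import *
delta([.5837,.2464,.15],10)
s,c=wcam(); cv2.imwrite('pics/w3.png',c['img'][:,:,::-1]);np.save('c3.npy',c,allow_pickle=True)"
```

```text
time: 4.65
eef_pos: [0.4478, -0.2448, 0.1536]
tcp_rot: [0.706, 0.062, -0.06, -0.703]
contact_force: [0.4, -0.8, -0.3]
opening: 0.243
time: 5.07
eef_pos: [0.4925, -0.0788, 0.1504]
tcp_rot: [-0.704, -0.061, 0.06, 0.705]
contact_force: [1.2, 0.9, -1.2]
opening: 0.24
time: 5.48
eef_pos: [0.5381, 0.0851, 0.1503]
tcp_rot: [-0.704, -0.061, 0.061, 0.705]
contact_force: [0.2, -0.1, 0.3]
opening: 0.241
time: 5.9
eef_pos: [0.5837, 0.2488, 0.15]
tcp_rot: [0.704, 0.061, -0.061, -0.704]
contact_force: [0.7, 0.2, 0.7]
opening: 0.24
time: 6.15
eef_pos: [0.5833, 0.2468, 0.1498]
tcp_rot: [0.705, 0.06, -0.061, -0.704]
contact_force: [-0.3, -0.8, -0.0]
opening: 0.238
tcp [0.5833 0.2468 0.1498] d mm [ 0.3 -0.2 -0.5]
yaw 9.88 tilt x,z -0.0013 -0.0004 ay -0.0021
```

View pics/w3.png

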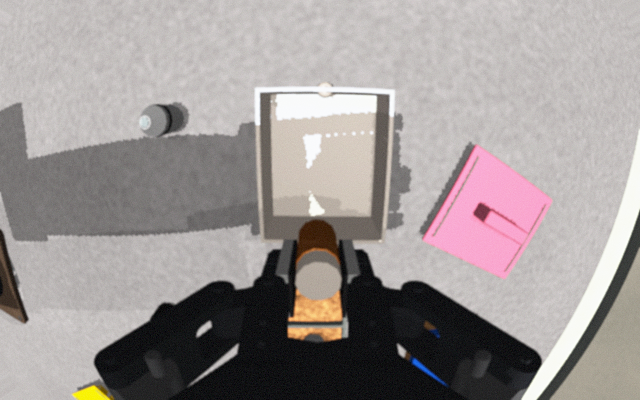

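The tub rim corners are at (255,88), (395,90), (262,241) and (383,241), with the far catch at (325,89). The loose objective's nose is at (146,121). I'll cast these to world points.

Run:
```python
from h import *
c=np.load("c3.npy",allow_pickle=True).item()
q=wplane(c,[(255,88),(395,90),(384,241),(262,241)],.058);print(q.round(4),q.mean(0).round(4),np.linalg.norm(np.diff(q,axis=0),axis=1))
print("catch",wplane(c,[(325,90)],.052),"obj",wplane(c,[(146,121)],.054))
for a,b in((0,3),(1,2)): d=q[a]-q[b];print(np.degrees(np.arctan2(-d[0],d[1])))
for a,b in((1,0),(2,3)): d=q[a]-q[b];print(np.degrees(np.arctan2(d[1],d[0])))
```

```text
[[0.524  0.3266 0.058 ]
 [0.6229 0.343  0.058 ]
 [0.6409 0.2271 0.058 ]
 [0.5446 0.2103 0.058 ]] [0.5831 0.2768 0.058 ] [0.10029368 0.11732557 0.09774698]
catch [[0.57362738 0.33306792 0.052     ]] obj [[0.43504948 0.29224608 0.054     ]]
10.034073034737853
8.793002081335757
9.406519979030591
9.855550078110419
```

Tub: centre about (0.5825, 0.2755), yaw 9.6°. I lower vial B to y = −27, release it and rise.

```bash
python3 -m inch '[{"ax":0,"ay":0,"az":0,"x":4,"y":20,"z":1.4,"hand":1},{"ax":0,"ay":0,"az":0,"x":0,"y":25,"z":0,"hand":1},{"ax":0,"ay":0,"az":0,"x":0,"y":25,"z":0,"hand":1},{"ax":0,"ay":0,"az":0,"x":0,"y":20,"z":0,"hand":1},{"ax":0,"ay":0,"az":0,"x":0,"y":10,"z":0,"hand":1}]' &&
python3 -m inch '[{"ax":0,"ay":0,"az":0,"x":0,"y":6,"z":0,"hand":1},{"ax":0,"ay":0,"az":0,"x":0,"y":4,"z":0,"hand":1},{"ax":0,"ay":0,"az":0,"x":0,"y":2,"z":0,"hand":1},{"ax":0,"ay":0,"az":0,"x":0,"y":0,"z":0,"hand":1}]' &&
python3 -m inch '[{"ax":0,"ay":0,"az":0,"x":0,"y":1,"z":0,"hand":1},{"ax":0,"ay":0,"az":0,"x":0,"y":0,"z":0,"hand":1},{"ax":0,"ay":0,"az":0,"x":0,"y":0,"z":0,"hand":1}]'
```

```text
time: 6.62
eef_pos: [0.5854, 0.247, 0.0471]
tcp_rot: [0.705, 0.058, -0.062, -0.704]
contact_force: [-1.1, -0.2, -0.2]
opening: 0.245
time: 6.95
eef_pos: [0.5882, 0.249, 0.0392]
tcp_rot: [-0.704, -0.061, 0.06, 0.705]
contact_force: [0.2, -0.1, 0.2]
opening: 0.239
time: 7.2
eef_pos: [0.588, 0.2493, 0.0382]
tcp_rot: [-0.704, -0.061, 0.06, 0.705]
contact_force: [0.8, 0.2, -0.3]
opening: 0.24
```

```bash
python3 -m inch '[{"ax":0,"ay":0,"az":0,"x":0,"y":1.5,"z":0,"hand":1},{"ax":0,"ay":0,"az":0,"x":0,"y":0,"z":0,"hand":1},{"ax":0,"ay":0,"az":0,"x":0,"y":0,"z":0,"hand":1}]' &&
python3 -m inch '[{"ax":0,"ay":0,"az":0,"x":0,"y":0,"z":0,"hand":0.4},{"ax":0,"ay":0,"az":0,"x":0,"y":0,"z":0,"hand":0.3},{"ax":0,"ay":0,"az":0,"x":0,"y":0,"z":0,"hand":0.2},{"ax":0,"ay":0,"az":0,"x":0,"y":0,"z":0,"hand":0.2},{"ax":0,"ay":0,"az":0,"x":0,"y":0,"z":0,"hand":0.2}]' &&
python3 -m inch '[{"ax":0,"ay":0,"az":0,"x":0,"y":-10,"z":0,"hand":0.2},{"ax":0,"ay":0,"az":0,"x":0,"y":-20,"z":0,"hand":0.2},{"ax":0,"ay":0,"az":0,"x":0,"y":-25,"z":0,"hand":0.2},{"ax":0,"ay":0,"az":0,"x":0,"y":-30,"z":0,"hand":0.2},{"ax":0,"ay":0,"az":0,"x":0,"y":-30,"z":0,"hand":0.2}]' &&
python3 -c "
from h import *
delta([.428,-.1107,.15],10)
s,c=wcam(); cv2.imwrite('pics/w4.png',c['img'][150:400,150:490,::-1])"
```

```text
time: 7.45
eef_pos: [0.5882, 0.2494, 0.0371]
tcp_rot: [-0.704, -0.061, 0.06, 0.705]
contact_force: [-1.1, 0.1, 5.2]
opening: 0.239
time: 7.87
eef_pos: [0.5872, 0.249, 0.0353]
tcp_rot: [0.705, 0.06, -0.061, -0.704]
contact_force: [0.1, -0.5, -0.6]
opening: 0.401
time: 8.28
eef_pos: [0.5871, 0.2489, 0.1522]
tcp_rot: [0.705, 0.06, -0.061, -0.704]
contact_force: [1.2, 0.2, 0.2]
opening: 0.4
tcp [0.5871 0.2489 0.1522] d mm [-218.3    2.4 -327.1]
yaw 9.85 tilt x,z -0.0009 -0.0 ay -0.0026
```

View pics/w4.png

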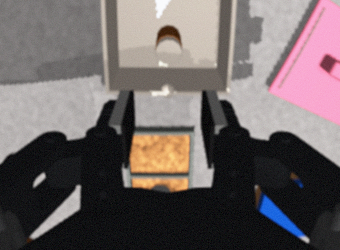

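Vial B stands in the tub with its cap at crop (168,40), well off the walls. Next is vial A.

```bash
python3 -m inch '[{"ax":0,"ay":0,"az":0,"x":-21.8,"y":0,"z":-32.7,"hand":0},{"ax":0,"ay":0,"az":0,"x":-21.8,"y":0,"z":-32.7,"hand":-0.3},{"ax":0,"ay":0,"az":0,"x":-21.8,"y":0,"z":-32.7,"hand":-0.3},{"ax":0,"ay":0,"az":0,"x":-21.8,"y":0,"z":-32.7,"hand":-0.3},{"ax":0,"ay":0,"az":0,"x":-21.8,"y":0,"z":-32.7,"hand":-0.3}]' &&
python3 -m inch '[{"ax":0,"ay":0,"az":0,"x":-21.8,"y":0,"z":-32.7,"hand":-0.3},{"ax":0,"ay":0,"az":0,"x":-21.8,"y":0,"z":-32.7,"hand":-0.3},{"ax":0,"ay":0,"az":0,"x":-21.8,"y":0,"z":-32.7,"hand":-0.3},{"ax":0,"ay":0,"az":0,"x":-21.8,"y":0,"z":-32.7,"hand":-0.3},{"ax":0,"ay":0,"az":0,"x":-21.8,"y":0,"z":-32.7,"hand":-0.3}]' &&
python3 -m inch '[{"ax":0,"ay":0,"az":0,"x":0,"y":0,"z":0,"hand":-0.3},{"ax":0,"ay":0,"az":0,"x":0,"y":0,"z":0,"hand":-0.3}]' &&
python3 -c "
from h import *
delta([.428,-.1107,.034],10)"
```

```text
time: 8.75
eef_pos: [0.5073, 0.0681, 0.1515]
tcp_rot: [0.705, 0.061, -0.061, -0.704]
contact_force: [1.0, -0.8, 0.7]
opening: 0.65
time: 9.17
eef_pos: [0.4278, -0.1119, 0.1517]
tcp_rot: [0.705, 0.061, -0.06, -0.704]
contact_force: [0.3, 0.1, 0.6]
opening: 0.65
time: 9.33
eef_pos: [0.4283, -0.1122, 0.1516]
tcp_rot: [0.705, 0.06, -0.059, -0.704]
contact_force: [-0.2, 1.0, -0.3]
opening: 0.65
tcp [ 0.4283 -0.1122  0.1516] d mm [ -0.2 117.6   1.7]
yaw 9.57 tilt x,z 0.0013 -0.0007 ay -0.0074
```

```bash
python3 -m inch '[{"ax":0,"ay":0,"az":0,"x":0,"y":30,"z":1.7,"hand":-0.3},{"ax":0,"ay":0,"az":0,"x":0,"y":35,"z":0,"hand":-0.3},{"ax":0,"ay":0,"az":0,"x":0,"y":30,"z":0,"hand":-0.3},{"ax":0,"ay":0,"az":0,"x":0,"y":15,"z":0,"hand":-0.3},{"ax":0,"ay":0,"az":0,"x":0,"y":8,"z":0,"hand":-0.3}]' &&
python3 -m inch '[{"ax":0,"ay":0,"az":0,"x":0,"y":0,"z":0,"hand":0.2},{"ax":0,"ay":0,"az":0,"x":0,"y":0,"z":0,"hand":0.4},{"ax":0,"ay":0,"az":0,"x":0,"y":0,"z":0,"hand":0.6},{"ax":0,"ay":0,"az":0,"x":0,"y":0,"z":0,"hand":1},{"ax":0,"ay":0,"az":0,"x":0,"y":0,"z":0,"hand":1}]' &&
python3 -m inch '[{"ax":0,"ay":0,"az":0,"x":0,"y":0,"z":0,"hand":1},{"ax":0,"ay":0,"az":0,"x":0,"y":0,"z":0,"hand":1},{"ax":0,"ay":0,"az":0,"x":0,"y":0,"z":0,"hand":1},{"ax":0,"ay":0,"az":0,"x":0,"y":0,"z":0,"hand":1}]' &&
python3 -m inch '[{"ax":0,"ay":0,"az":0,"x":0,"y":-15,"z":0,"hand":1},{"ax":0,"ay":0,"az":0,"x":0,"y":-25,"z":0,"hand":1},{"ax":0,"ay":0,"az":0,"x":0,"y":-30,"z":0,"hand":1},{"ax":0,"ay":0,"az":0,"x":0,"y":-30,"z":0,"hand":1},{"ax":0,"ay":0,"az":0,"x":0,"y":-18,"z":0,"hand":1}]' &&
python3 -m inch '[{"ax":0,"ay":0,"az":0,"x":18.3,"y":0,"z":31.7,"hand":1},{"ax":0,"ay":0,"az":0,"x":18.3,"y":0,"z":31.7,"hand":1},{"ax":0,"ay":0,"az":0,"x":18.3,"y":0,"z":31.7,"hand":1},{"ax":0,"ay":0,"az":0,"x":18.3,"y":0,"z":31.7,"hand":1}]' &&
python3 -m inch '[{"ax":0,"ay":0,"az":0,"x":18.3,"y":0,"z":31.7,"hand":1},{"ax":0,"ay":0,"az":0,"x":18.3,"y":0,"z":31.7,"hand":1},{"ax":0,"ay":0,"az":0,"x":18.3,"y":0,"z":31.7,"hand":1},{"ax":0,"ay":0,"az":0,"x":18.3,"y":0,"z":31.7,"hand":1}]' &&
python3 -m inch '[{"ax":0,"ay":0,"az":0,"x":18.3,"y":0,"z":31.7,"hand":1},{"ax":0,"ay":0,"az":0,"x":18.3,"y":0,"z":31.7,"hand":1},{"ax":0,"ay":0,"az":0,"x":18.3,"y":0,"z":31.7,"hand":1},{"ax":0,"ay":0,"az":0,"x":18.3,"y":0,"z":31.7,"hand":1}]' &&
python3 -m inch '[{"ax":0,"ay":0,"az":0,"x":0,"y":0,"z":0,"hand":1},{"ax":0,"ay":0,"az":0,"x":0,"y":0,"z":0,"hand":1}]' &&
python3 -c "
from h import *
delta([.578,.3021,.038],10)
s,c=wcam(); cv2.imwrite('pics/w5.png',c['img'][:,:,::-1])"
```

```text
time: 9.75
eef_pos: [0.4271, -0.1065, 0.0303]
tcp_rot: [-0.703, -0.06, 0.063, 0.705]
contact_force: [0.9, 1.0, 0.3]
opening: 0.645
time: 10.17
eef_pos: [0.4296, -0.1092, 0.0342]
tcp_rot: [0.705, 0.062, -0.06, -0.704]
contact_force: [0.2, 0.8, 1.7]
opening: 0.237
time: 10.5
eef_pos: [0.4296, -0.1093, 0.0341]
tcp_rot: [0.705, 0.061, -0.06, -0.704]
contact_force: [0.2, 1.1, 6.7]
opening: 0.241
time: 10.92
eef_pos: [0.4292, -0.1093, 0.1538]
tcp_rot: [0.705, 0.062, -0.06, -0.704]
contact_force: [-0.3, 1.0, -0.2]
opening: 0.243
time: 11.25
eef_pos: [0.4788, 0.0299, 0.1509]
tcp_rot: [0.705, 0.06, -0.06, -0.704]
contact_force: [0.5, -0.0, -1.8]
opening: 0.243
time: 11.58
eef_pos: [0.5291, 0.1678, 0.1504]
tcp_rot: [0.705, 0.06, -0.061, -0.704]
contact_force: [0.4, 0.0, -0.2]
opening: 0.244
time: 11.92
eef_pos: [0.5796, 0.3051, 0.1501]
tcp_rot: [0.705, 0.06, -0.061, -0.704]
contact_force: [0.9, 0.2, 0.6]
opening: 0.238
time: 12.08
eef_pos: [0.5793, 0.3049, 0.1498]
tcp_rot: [0.705, 0.061, -0.062, -0.704]
contact_force: [-0.6, -0.5, -0.6]
opening: 0.243
tcp [0.5793 0.3049 0.1498] d mm [ -1.6 111.8  -2.4]
yaw 10.01 tilt x,z -0.0016 -0.0007 ay 0.0001
```

```bash
python3 -m inch '[{"ax":0,"ay":0,"az":0,"x":-1.6,"y":20,"z":-2.4,"hand":1},{"ax":0,"ay":0,"az":0,"x":0,"y":25,"z":0,"hand":1},{"ax":0,"ay":0,"az":0,"x":0,"y":25,"z":0,"hand":1},{"ax":0,"ay":0,"az":0,"x":0,"y":20,"z":0,"hand":1},{"ax":0,"ay":0,"az":0,"x":0,"y":10,"z":0,"hand":1}]' &&
python3 -m inch '[{"ax":0,"ay":0,"az":0,"x":0,"y":6,"z":0,"hand":1},{"ax":0,"ay":0,"az":0,"x":0,"y":4,"z":0,"hand":1},{"ax":0,"ay":0,"az":0,"x":0,"y":2,"z":0,"hand":1},{"ax":0,"ay":0,"az":0,"x":0,"y":1.5,"z":0,"hand":1},{"ax":0,"ay":0,"az":0,"x":0,"y":0,"z":0,"hand":1}]' &&
python3 -m inch '[{"ax":0,"ay":0,"az":0,"x":0,"y":0.5,"z":0,"hand":1},{"ax":0,"ay":0,"az":0,"x":0,"y":0,"z":0,"hand":1},{"ax":0,"ay":0,"az":0,"x":0,"y":0,"z":0,"hand":1}]'
```

```text
time: 12.55
eef_pos: [0.5761, 0.2985, 0.0474]
tcp_rot: [0.705, 0.058, -0.062, -0.704]
contact_force: [-1.0, 0.4, -0.6]
opening: 0.243
time: 12.97
eef_pos: [0.5792, 0.3011, 0.0384]
tcp_rot: [-0.704, -0.061, 0.06, 0.705]
contact_force: [-0.1, -0.2, -0.5]
opening: 0.238
time: 13.22
eef_pos: [0.5788, 0.3012, 0.0374]
tcp_rot: [-0.704, -0.061, 0.06, 0.705]
contact_force: [0.3, -0.7, 0.2]
opening: 0.238
```

```bash
python3 -m inch '[{"ax":0,"ay":0,"az":0,"x":0,"y":1,"z":0,"hand":1},{"ax":0,"ay":0,"az":0,"x":0,"y":0,"z":0,"hand":1},{"ax":0,"ay":0,"az":0,"x":0,"y":0,"z":0,"hand":1}]' &&
python3 -m inch '[{"ax":0,"ay":0,"az":0,"x":0,"y":0,"z":0,"hand":0.4},{"ax":0,"ay":0,"az":0,"x":0,"y":0,"z":0,"hand":0.3},{"ax":0,"ay":0,"az":0,"x":0,"y":0,"z":0,"hand":0.2},{"ax":0,"ay":0,"az":0,"x":0,"y":0,"z":0,"hand":0.2},{"ax":0,"ay":0,"az":0,"x":0,"y":0,"z":0,"hand":0.2}]' &&
python3 -m inch '[{"ax":0,"ay":0,"az":0,"x":0,"y":-10,"z":0,"hand":0.2},{"ax":0,"ay":0,"az":0,"x":0,"y":-20,"z":0,"hand":0.2},{"ax":0,"ay":0,"az":0,"x":0,"y":-30,"z":0,"hand":0.2},{"ax":0,"ay":0,"az":0,"x":0,"y":-35,"z":0,"hand":0.2},{"ax":0,"ay":0,"az":0,"x":0,"y":-35,"z":0,"hand":0.2}]' &&
python3 -m inch '[{"ax":0,"ay":0,"az":0,"x":-5,"y":0,"z":-35.8,"hand":0.2},{"ax":0,"ay":0,"az":0,"x":-5,"y":0,"z":-35.8,"hand":0},{"ax":0,"ay":0,"az":0,"x":-5,"y":0,"z":-35.8,"hand":0}]' && python3 -c "
from h import *
s,c=wcam(); cv2.imwrite('pics/w6.png',c['img'][:,:,::-1]);np.save('c6.npy',c,allow_pickle=True)" &&
python3 -m inch '[{"ax":0,"ay":0,"az":0,"x":-5,"y":0,"z":-35.8,"hand":0},{"ax":0,"ay":0,"az":0,"x":-5,"y":0,"z":-35.8,"hand":0},{"ax":0,"ay":0,"az":0,"x":-5,"y":0,"z":-35.8,"hand":0},{"ax":0,"ay":0,"az":0,"x":-5,"y":0,"z":-35.8,"hand":0},{"ax":0,"ay":0,"az":0,"x":-5,"y":0,"z":-35.8,"hand":0}]' &&
python3 -m inch '[{"ax":0,"ay":0,"az":0,"x":-5,"y":0,"z":-35.8,"hand":0},{"ax":0,"ay":0,"az":0,"x":-5,"y":0,"z":-35.8,"hand":0},{"ax":0,"ay":0,"az":0,"x":-5,"y":0,"z":-35.8,"hand":0},{"ax":0,"ay":0,"az":0,"x":-5,"y":0,"z":-35.8,"hand":0}]' &&
python3 -m inch '[{"ax":0,"ay":0.085,"az":0,"x":0,"y":0,"z":0,"hand":0},{"ax":0,"ay":0.085,"az":0,"x":0,"y":0,"z":0,"hand":0},{"ax":0,"ay":0.085,"az":0,"x":0,"y":0,"z":0,"hand":0},{"ax":0,"ay":0,"az":0,"x":0,"y":0,"z":0,"hand":0},{"ax":0,"ay":0,"az":0,"x":0,"y":0,"z":0,"hand":0}]' && python3 -c "
from h import *
delta([.597,-.0926,.034],-4.5)
s,c=wcam(); np.save('c7.npy',c,allow_pickle=True)
a=np.load('c6.npy',allow_pickle=True).item()['img']
cv2.imwrite('pics/w7.png',np.vstack([a[0:270,:,::-1],c['img'][0:310,:,::-1]]))"
```

```text
time: 13.47
eef_pos: [0.5789, 0.3012, 0.0372]
tcp_rot: [-0.704, -0.061, 0.061, 0.705]
contact_force: [-2.0, -0.4, 5.1]
opening: 0.239
time: 13.88
eef_pos: [0.5783, 0.3009, 0.0354]
tcp_rot: [0.705, 0.061, -0.061, -0.704]
contact_force: [-0.6, 0.2, -0.3]
opening: 0.401
time: 14.3
eef_pos: [0.578, 0.3008, 0.1671]
tcp_rot: [0.705, 0.06, -0.061, -0.704]
contact_force: [0.4, 0.7, 0.8]
opening: 0.398
time: 14.55
eef_pos: [0.5825, 0.1921, 0.1681]
tcp_rot: [-0.704, -0.063, 0.06, 0.704]
contact_force: [0.1, -0.6, 0.4]
opening: 0.502
time: 15.02
eef_pos: [0.588, 0.0104, 0.1667]
tcp_rot: [0.705, 0.061, -0.06, -0.704]
contact_force: [0.6, 0.2, -0.2]
opening: 0.495
time: 15.35
eef_pos: [0.5928, -0.1343, 0.1667]
tcp_rot: [0.705, 0.061, -0.06, -0.704]
contact_force: [0.6, -0.1, -0.7]
opening: 0.498
time: 15.77
eef_pos: [0.593, -0.1326, 0.1663]
tcp_rot: [0.707, -0.028, 0.029, -0.706]
contact_force: [-0.6, -0.4, 1.1]
opening: 0.498
tcp [ 0.593  -0.1326  0.1663] d mm [  0.7 132.3  40.2]
yaw -4.64 tilt x,z 0.0005 -0.0001 ay -0.0025
```

View pics/w7.png

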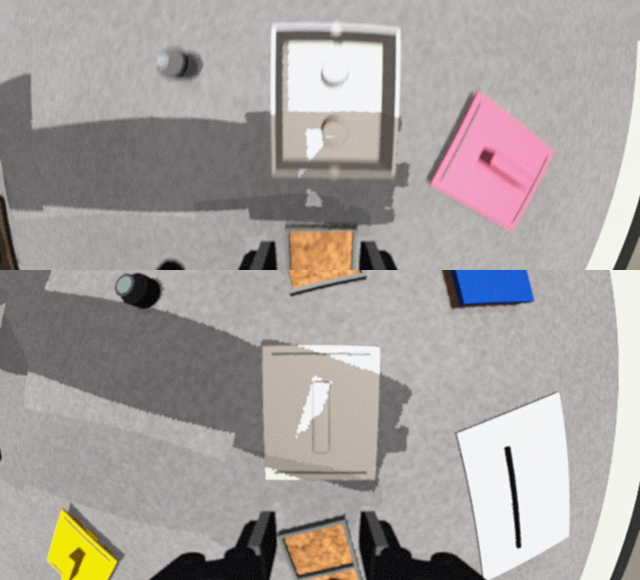

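Upper half: both vials stand upright, well clear of the walls, and the catches are at (336,28) and (335,172). Lower half: the white lid is at (263–380, 76–210) with its rib along y.

Run:
```python
from h import *
np.set_printoptions(precision=4,suppress=True)
def quad(c,px,z):
    q=wplane(c,px,z);print(q[:,:2].tolist() if 0 else q[:,:2],"ctr",q.mean(0)[:2],"sides",np.linalg.norm(np.diff(q,axis=0),axis=1),
    "yaw",[np.degrees(np.arctan2(d[1],d[0])).round(2) for d in(q[1]-q[0],q[2]-q[3])],[np.degrees(np.arctan2(-d[0],d[1])).round(2) for d in(q[0]-q[3],q[1]-q[2])])
c=np.load("c7.npy",allow_pickle=True).item()
quad(c,[(263,76),(380,77),(378,210),(265,209)],.02)
g=cv2.cvtColor(c["img"],cv2.COLOR_RGB2GRAY)
quad(c,[(312,110),(329,110),(330,183),(312,183)],.046)
c=np.load("c6.npy",allow_pickle=True).item()
quad(c,[(272,25),(400,28),(396,177),(272,177)],.058)
print("vials",wplane(c,[(334,74),(334,132)],.053),"catches",wplane(c,[(336,28),(335,172)],.054))
im=c["img"][10:190,255:415,::-1]
d=np.load("c7.npy",allow_pickle=True).item()["img"][60:225,250:395,::-1]
cv2.imwrite("pics/z.png",np.hstack([cv2.resize(im,(400,450)),cv2.resize(d,(395,450))]))
```

```text
[[ 0.5532 -0.0263]
 [ 0.6565 -0.0352]
 [ 0.6491 -0.1593]
 [ 0.5413 -0.1496]] ctr [ 0.6    -0.0926] sides [0.1036 0.1244 0.1082] yaw [np.float64(-4.91), np.float64(-5.16)] [np.float64(-5.53), np.float64(-3.4)]
[[ 0.5944 -0.0609]
 [ 0.6079 -0.062 ]
 [ 0.6043 -0.1224]
 [ 0.5893 -0.1212]] ctr [ 0.599  -0.0916] sides [0.0136 0.0605 0.0151] yaw [np.float64(-4.5), np.float64(-4.59)] [np.float64(-4.8), np.float64(-3.42)]
[[0.5242 0.3242]
 [0.6221 0.3413]
 [0.6427 0.222 ]
 [0.5437 0.2043]] ctr [0.5832 0.2729] sides [0.0994 0.1211 0.1006] yaw [np.float64(9.91), np.float64(10.11)] [np.float64(9.26), np.float64(9.8)]
vials [[0.5781 0.2933 0.053 ]
 [0.5864 0.2478 0.053 ]] catches [[0.5731 0.3305 0.054 ]
 [0.5931 0.2162 0.054 ]]
```

View pics/z.png

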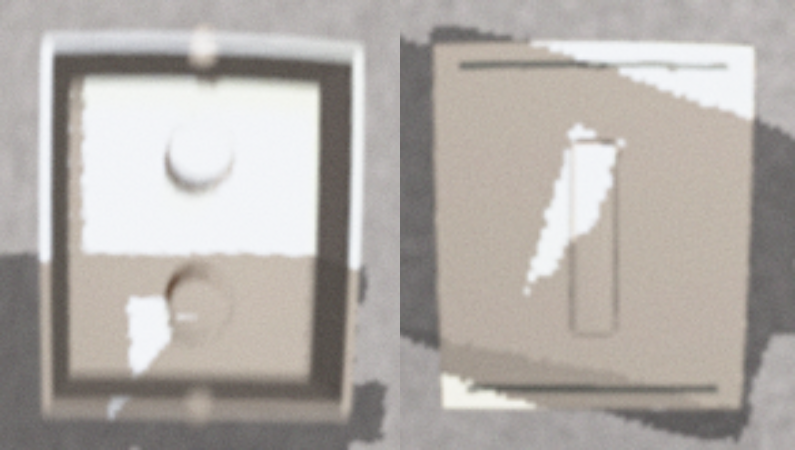

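The lid is at (0.5995, −0.092), yaw −4.6°. The moving picture of the tub isn't good enough for the tight fit, so I take one still hover picture of it before picking up the lid.

```bash
python3 -m inch '[{"ax":0,"ay":0,"az":0,"x":-3.2,"y":0,"z":34.7,"hand":0},{"ax":0,"ay":0,"az":0,"x":-3.2,"y":0,"z":34.7,"hand":0},{"ax":0,"ay":0,"az":0,"x":-3.2,"y":0,"z":34.7,"hand":0},{"ax":0,"ay":0,"az":0,"x":-3.2,"y":0,"z":34.7,"hand":0},{"ax":0,"ay":0,"az":0,"x":-3.2,"y":0,"z":34.7,"hand":0}]' &&
python3 -m inch '[{"ax":0,"ay":0,"az":0,"x":-3.2,"y":0,"z":34.7,"hand":0},{"ax":0,"ay":0,"az":0,"x":-3.2,"y":0,"z":34.7,"hand":0},{"ax":0,"ay":0,"az":0,"x":-3.2,"y":0,"z":34.7,"hand":0},{"ax":0,"ay":0,"az":0,"x":-3.2,"y":0,"z":34.7,"hand":0},{"ax":0,"ay":0,"az":0,"x":-3.2,"y":0,"z":34.7,"hand":0}]' &&
python3 -m inch '[{"ax":0,"ay":0,"az":0,"x":0,"y":0,"z":0,"hand":0},{"ax":0,"ay":0,"az":0,"x":0,"y":0,"z":0,"hand":0},{"ax":0,"ay":0,"az":0,"x":0,"y":0,"z":0,"hand":0}]' && python3 -c "
from h import *
s,c=wcam(); np.save('c8.npy',c,allow_pickle=True)
cv2.imwrite('pics/w8.png',cv2.resize(c['img'][0:260,230:450,::-1],None,fx=2.3,fy=2.3,interpolation=cv2.INTER_CUBIC))"
```

```text
time: 16.23
eef_pos: [0.5911, 0.0435, 0.1662]
tcp_rot: [-0.707, 0.029, -0.029, 0.707]
contact_force: [-0.3, 0.2, 0.2]
opening: 0.503
time: 16.65
eef_pos: [0.5894, 0.218, 0.1662]
tcp_rot: [-0.707, 0.028, -0.029, 0.707]
contact_force: [0.6, 0.4, 0.8]
opening: 0.499
time: 16.9
eef_pos: [0.5896, 0.2159, 0.1658]
tcp_rot: [0.707, -0.029, 0.029, -0.706]
contact_force: [0.4, 0.4, 0.2]
opening: 0.496
```

View pics/w8.png

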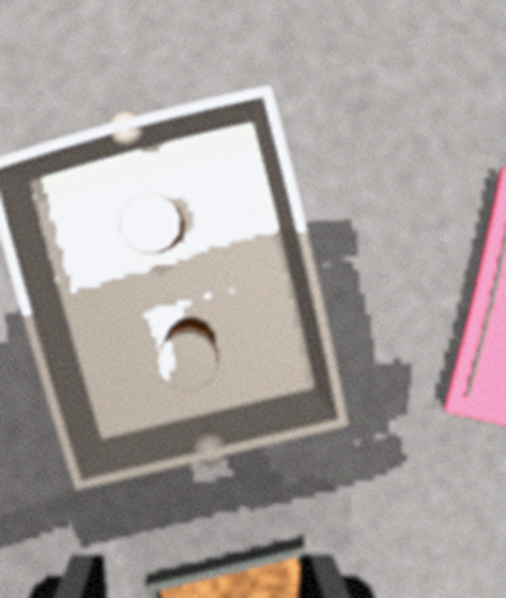

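Run:
```python
from h import *
np.set_printoptions(precision=4,suppress=True)
c=np.load("c8.npy",allow_pickle=True).item()
P=lambda l:[(230+u/2.3,v/2.3) for u,v in l]
q=wplane(c,P([(270,87),(346,422),(78,488)]),.058);print(q)
print("ctr diag",(q[0]+q[2])/2,np.linalg.norm(np.diff(q,axis=0),axis=1))
d=q[1]-q[2];print("yaw",np.degrees(np.arctan2(d[1],d[0])));d=q[0]-q[1];print(np.degrees(np.arctan2(-d[0],d[1])))
k=wplane(c,P([(125,128),(208,447)]),.052);print(k,k.mean(0))
print(wplane(c,P([(152,223),(190,360)]),.053))
delta([.5995,-.092,.034],-4.6)
```

```text
[[0.6224 0.3421 0.058 ]
 [0.6412 0.2258 0.058 ]
 [0.5446 0.209  0.058 ]]
ctr diag [0.5835 0.2756 0.058 ] [0.1179 0.0981]
yaw 9.853809851122152
9.168617215462014
[[0.5732 0.3329 0.052 ]
 [0.5922 0.2188 0.052 ]] [0.5827 0.2758 0.052 ]
[[0.5796 0.299  0.053 ]
 [0.5885 0.2508 0.053 ]]
tcp [0.5898 0.2152 0.1658] d mm [  35.1  131.9 -305.3]
yaw -4.74 tilt x,z -0.0001 -0.0005 ay -0.0024
```

The tub is confirmed at (0.583, 0.2756), yaw 9.5°, by both the diagonal and the catch midpoint. Back to the lid to grip its rib.

```bash
python3 -m inch '[{"ax":0,"ay":0,"az":0,"x":3.5,"y":0,"z":-30.5,"hand":0},{"ax":0,"ay":0,"az":0,"x":3.5,"y":0,"z":-30.5,"hand":0},{"ax":0,"ay":0,"az":0,"x":3.5,"y":0,"z":-30.5,"hand":0},{"ax":0,"ay":0,"az":0,"x":3.5,"y":0,"z":-30.5,"hand":0},{"ax":0,"ay":0,"az":0,"x":3.5,"y":0,"z":-30.5,"hand":0}]' &&
python3 -m inch '[{"ax":0,"ay":0,"az":0,"x":3.5,"y":0,"z":-30.5,"hand":0},{"ax":0,"ay":0,"az":0,"x":3.5,"y":0,"z":-30.5,"hand":0},{"ax":0,"ay":0,"az":0,"x":3.5,"y":0,"z":-30.5,"hand":0},{"ax":0,"ay":0,"az":0,"x":3.5,"y":0,"z":-30.5,"hand":0},{"ax":0,"ay":0,"az":0,"x":3.5,"y":0,"z":-30.5,"hand":0}]' &&
python3 -m inch '[{"ax":0,"ay":0,"az":0,"x":0,"y":25,"z":0,"hand":0},{"ax":0,"ay":0,"az":0,"x":0,"y":30,"z":0,"hand":0},{"ax":0,"ay":0,"az":0,"x":0,"y":25,"z":0,"hand":0},{"ax":0,"ay":0,"az":0,"x":0,"y":20,"z":0,"hand":0},{"ax":0,"ay":0,"az":0,"x":0,"y":10,"z":0,"hand":0}]' &&
python3 -m inch '[{"ax":0,"ay":0,"az":0,"x":0,"y":10,"z":0,"hand":0},{"ax":0,"ay":0,"az":0,"x":0,"y":6,"z":0,"hand":0},{"ax":0,"ay":0,"az":0,"x":0,"y":4,"z":0,"hand":0},{"ax":0,"ay":0,"az":0,"x":0,"y":0,"z":0,"hand":0}]' &&
python3 -c "
from h import *
delta([.5995,-.092,.036],-4.6)"
```

```text
time: 17.37
eef_pos: [0.5943, 0.0595, 0.166]
tcp_rot: [0.707, -0.03, 0.03, -0.706]
contact_force: [0.5, -0.3, -0.6]
opening: 0.501
time: 17.78
eef_pos: [0.5986, -0.0942, 0.166]
tcp_rot: [0.707, -0.03, 0.03, -0.706]
contact_force: [-0.2, -0.3, 0.2]
opening: 0.5
time: 18.2
eef_pos: [0.5968, -0.0921, 0.0525]
tcp_rot: [-0.706, 0.032, -0.028, 0.707]
contact_force: [-0.2, 0.2, -0.5]
opening: 0.502
time: 18.53
eef_pos: [0.5995, -0.0912, 0.0359]
tcp_rot: [0.707, -0.029, 0.029, -0.706]
contact_force: [0.1, 0.7, 0.2]
opening: 0.502
tcp [ 0.5995 -0.0912  0.0359] d mm [ 0.1 -0.1 -0.8]
yaw -4.76 tilt x,z 0.0002 -0.0001 ay -0.0028
```

```bash
python3 -m inch '[{"ax":0,"ay":0,"az":0,"x":0,"y":0,"z":0,"hand":0.4},{"ax":0,"ay":0,"az":0,"x":0,"y":0,"z":0,"hand":0.6},{"ax":0,"ay":0,"az":0,"x":0,"y":0,"z":0,"hand":0.8},{"ax":0,"ay":0,"az":0,"x":0,"y":0,"z":0,"hand":1},{"ax":0,"ay":0,"az":0,"x":0,"y":0,"z":0,"hand":1}]' 60 &&
python3 -m inch '[{"ax":0,"ay":0,"az":0,"x":0,"y":0,"z":0,"hand":1},{"ax":0,"ay":0,"az":0,"x":0,"y":0,"z":0,"hand":1},{"ax":0,"ay":0,"az":0,"x":0,"y":0,"z":0,"hand":1}]' &&
python3 -m inch '[{"ax":0,"ay":0,"az":0,"x":0,"y":-15,"z":0,"hand":1},{"ax":0,"ay":0,"az":0,"x":0,"y":-25,"z":0,"hand":1},{"ax":0,"ay":0,"az":0,"x":0,"y":-30,"z":0,"hand":1},{"ax":0,"ay":0,"az":0,"x":0,"y":-30,"z":0,"hand":1},{"ax":0,"ay":0,"az":0,"x":0,"y":-20,"z":0,"hand":1}]' &&
python3 -c "
from h import *
delta([.583,.2756,.16],9.5)
s,c=wcam(); np.save('c9.npy',c,allow_pickle=True)
cv2.imwrite('pics/w9.png',c['img'][:,:,::-1])"
```

```text
time: 18.95
eef_pos: [0.6004, -0.0912, 0.0371]
tcp_rot: [0.707, -0.028, 0.03, -0.706]
contact_force: [-0.2, 0.9, 3.8]
opening: 0.147
time: 19.2
eef_pos: [0.6004, -0.0911, 0.0371]
tcp_rot: [0.707, -0.029, 0.03, -0.706]
contact_force: [0.7, 0.4, 6.4]
opening: 0.148
time: 19.62
eef_pos: [0.5998, -0.091, 0.1581]
tcp_rot: [0.707, -0.029, 0.03, -0.706]
contact_force: [0.4, 0.9, 0.3]
opening: 0.15
tcp [ 0.5998 -0.091   0.1581] d mm [-47.1  -2.2 364. ]
yaw -4.75 tilt x,z 0.0018 -0.0005 ay -0.2487
```

View pics/w9.png

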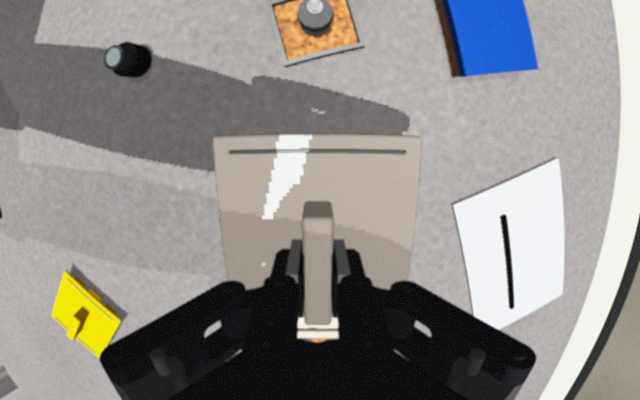

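The lid is held on its rib at (318,260), with its far edge at row 137. I check its offset and tilt in the hand.

Run:
```python
from h import *
c=np.load("c9.npy",allow_pickle=True).item();s=get_state();M=R.from_quat(s["tcp_rot"]).as_matrix()
f=lambda uv,dz:((wplane(c,uv,s["eef_pos"][2]+dz)-s["eef_pos"])@M*1000).round(1)
print("plate far corners",f([(214,138),(421,137)],-.017));print("rib far top",f([(304,204),(331,204)],.009))
```

```text
plate far corners [[-52.   16.4  61.6]
 [ 47.2  17.3  62.1]]
rib far top [[-7.6 -9.1 37. ]
 [ 3.2 -9.1 37. ]]
```

Run:
```python
from h import *
c=np.load("c9.npy",allow_pickle=True).item();T=np.linalg.inv(c["T_tool_cam"]);f=200/np.tan(np.radians(c["fov_y"])/2)
for tilt in(0,4,8):
  a=np.radians(tilt);o=[]
  for p in[(-53,17,63),(53,17,63),(-7,17,30),(7,17,30),(-7,-9,30),(7,-9,30)]:
    p=np.array(p)/1e3; p=np.array([p[0],p[1]*np.cos(a)+p[2]*np.sin(a),p[2]*np.cos(a)-p[1]*np.sin(a)])
    q=T[:3,:3]@p+T[:3,3];r=np.hypot(q[0],q[1]);t=np.arctan2(r,q[2]);o.append((q[:2]/r*t*f+[c["cx"],c["cy"]]).round(0).astype(int).tolist())
  print(tilt,o)
```

```text
0 [[210, 134], [425, 134], [303, 197], [332, 197], [301, 216], [334, 216]]
4 [[213, 135], [422, 135], [304, 199], [331, 199], [301, 213], [334, 213]]
8 [[216, 138], [419, 138], [304, 200], [331, 200], [301, 210], [334, 210]]
```

```bash
python3 -m inch '[{"ax":0,"ay":-0.083,"az":0,"x":0,"y":0,"z":0,"hand":1},{"ax":0,"ay":-0.083,"az":0,"x":0,"y":0,"z":0,"hand":1},{"ax":0,"ay":-0.083,"az":0,"x":0,"y":0,"z":0,"hand":1}]' &&
python3 -m inch '[{"ax":0,"ay":0,"az":0,"x":3.4,"y":0,"z":28,"hand":1},{"ax":0,"ay":0,"az":0,"x":3.4,"y":0,"z":28,"hand":1},{"ax":0,"ay":0,"az":0,"x":3.4,"y":0,"z":28,"hand":1},{"ax":0,"ay":0,"az":0,"x":3.4,"y":0,"z":28,"hand":1},{"ax":0,"ay":0,"az":0,"x":3.4,"y":0,"z":28,"hand":1}]' &&
python3 -m inch '[{"ax":0,"ay":0,"az":0,"x":3.4,"y":0,"z":28,"hand":1},{"ax":0,"ay":0,"az":0,"x":3.4,"y":0,"z":28,"hand":1},{"ax":0,"ay":0,"az":0,"x":3.4,"y":0,"z":28,"hand":1},{"ax":0,"ay":0,"az":0,"x":3.4,"y":0,"z":28,"hand":1},{"ax":0,"ay":0,"az":0,"x":3.4,"y":0,"z":28,"hand":1}]' &&
python3 -m inch '[{"ax":0,"ay":0,"az":0,"x":3.4,"y":0,"z":28,"hand":1},{"ax":0,"ay":0,"az":0,"x":3.4,"y":0,"z":28,"hand":1},{"ax":0,"ay":0,"az":0,"x":3.4,"y":0,"z":28,"hand":1},{"ax":0,"ay":0,"az":0,"x":0,"y":0,"z":0,"hand":1},{"ax":0,"ay":0,"az":0,"x":0,"y":0,"z":0,"hand":1}]' &&
python3 -c "
from h import *
delta([.5828,.2768,.1],9.5)"
```

```text
time: 19.92
eef_pos: [0.5986, -0.0907, 0.1546]
tcp_rot: [-0.704, -0.059, 0.061, 0.705]
contact_force: [-0.4, -0.7, -1.7]
opening: 0.149
time: 20.33
eef_pos: [0.5919, 0.0512, 0.1541]
tcp_rot: [-0.705, -0.058, 0.059, 0.705]
contact_force: [-0.6, 0.4, -1.6]
opening: 0.151
time: 20.75
eef_pos: [0.5855, 0.1921, 0.1541]
tcp_rot: [0.705, 0.058, -0.06, -0.705]
contact_force: [0.2, -0.3, -1.1]
opening: 0.148
time: 21.17
eef_pos: [0.5817, 0.2763, 0.1541]
tcp_rot: [0.705, 0.059, -0.06, -0.704]
contact_force: [0.2, 0.2, -0.8]
opening: 0.148
tcp [0.5817 0.2763 0.1541] d mm [ 1.3 54.1  0.3]
yaw 9.67 tilt x,z -0.0025 -0.0007 ay 0.003
```

```bash
python3 -m inch '[{"ax":0,"ay":0,"az":0,"x":1.3,"y":15,"z":0.3,"hand":1},{"ax":0,"ay":0,"az":0,"x":0,"y":15,"z":0,"hand":1},{"ax":0,"ay":0,"az":0,"x":0,"y":10,"z":0,"hand":1},{"ax":0,"ay":0,"az":0,"x":0,"y":5,"z":0,"hand":1},{"ax":0,"ay":0,"az":0,"x":0,"y":3,"z":0,"hand":1}]' &&
python3 -m inch '[{"ax":0,"ay":0,"az":0,"x":0,"y":3,"z":0,"hand":1},{"ax":0,"ay":0,"az":0,"x":0,"y":3,"z":0,"hand":1},{"ax":0,"ay":0,"az":0,"x":0,"y":2,"z":0,"hand":1},{"ax":0,"ay":0,"az":0,"x":0,"y":0,"z":0,"hand":1},{"ax":0,"ay":0,"az":0,"x":0,"y":0,"z":0,"hand":1}]' &&
python3 -m inch '[{"ax":0,"ay":0,"az":0,"x":0,"y":2,"z":0,"hand":1},{"ax":0,"ay":0,"az":0,"x":0,"y":2,"z":0,"hand":1},{"ax":0,"ay":0,"az":0,"x":0,"y":0,"z":0,"hand":1},{"ax":0,"ay":0,"az":0,"x":0,"y":0,"z":0,"hand":1}]' &&
python3 -c "
from h import *
delta([.5828,.2768,.091],9.5)"
```

```text
time: 21.58
eef_pos: [0.5833, 0.2746, 0.1056]
tcp_rot: [0.705, 0.057, -0.059, -0.704]
contact_force: [-0.7, 0.5, -0.1]
opening: 0.149
time: 22.0
eef_pos: [0.5843, 0.2759, 0.1002]
tcp_rot: [-0.705, -0.059, 0.058, 0.705]
contact_force: [0.9, 0.0, -1.6]
opening: 0.145
time: 22.33
eef_pos: [0.5839, 0.2759, 0.0956]
tcp_rot: [0.705, 0.059, -0.059, -0.705]
contact_force: [-0.1, 0.0, -0.5]
opening: 0.141
tcp [0.5839 0.2759 0.0956] d mm [-1.   4.6  1.1]
yaw 9.52 tilt x,z -0.0003 -0.0001 ay 0.0003
```

```bash
python3 -m inch '[{"ax":0,"ay":0,"az":0,"x":-1,"y":2,"z":1,"hand":1},{"ax":0,"ay":0,"az":0,"x":0,"y":1,"z":0,"hand":1},{"ax":0,"ay":0,"az":0,"x":0,"y":0,"z":0,"hand":1},{"ax":0,"ay":0,"az":0,"x":0,"y":0,"z":0,"hand":1}]' &&
python3 -m inch '[{"ax":0,"ay":0,"az":0,"x":0,"y":2,"z":0,"hand":1},{"ax":0,"ay":0,"az":0,"x":0,"y":0,"z":0,"hand":1},{"ax":0,"ay":0,"az":0,"x":0,"y":0,"z":0,"hand":1}]' &&
python3 -c "
from h import *
delta([.5828,.2768,.091],9.5)"
```

```text
time: 22.67
eef_pos: [0.5828, 0.2768, 0.0928]
tcp_rot: [-0.705, -0.059, 0.059, 0.705]
contact_force: [-1.0, 1.4, -0.2]
opening: 0.147
time: 22.92
eef_pos: [0.5833, 0.277, 0.0913]
tcp_rot: [-0.704, -0.059, 0.058, 0.705]
contact_force: [-0.3, 1.3, 1.2]
opening: 0.15
tcp [0.5833 0.277  0.0913] d mm [-0.6  0.3 -0.2]
yaw 9.51 tilt x,z 0.0014 0.0006 ay 0.0002
```

Contact has just begun at the expected 12 mm proud, with almost no side force. I press down with the grip held.

```bash
python3 -m inch '[{"ax":0,"ay":0,"az":0,"x":0,"y":2,"z":0,"hand":1},{"ax":0,"ay":0,"az":0,"x":0,"y":1,"z":0,"hand":1},{"ax":0,"ay":0,"az":0,"x":0,"y":0,"z":0,"hand":1},{"ax":0,"ay":0,"az":0,"x":0,"y":0,"z":0,"hand":1}]' &&
python3 -m inch '[{"ax":0,"ay":0,"az":0,"x":0,"y":2,"z":0,"hand":1},{"ax":0,"ay":0,"az":0,"x":0,"y":1,"z":0,"hand":1},{"ax":0,"ay":0,"az":0,"x":0,"y":0,"z":0,"hand":1},{"ax":0,"ay":0,"az":0,"x":0,"y":0,"z":0,"hand":1}]'&&
python3 -m inch '[{"ax":0,"ay":0,"az":0,"x":0,"y":2,"z":0,"hand":1},{"ax":0,"ay":0,"az":0,"x":0,"y":1,"z":0,"hand":1},{"ax":0,"ay":0,"az":0,"x":0,"y":0,"z":0,"hand":1},{"ax":0,"ay":0,"az":0,"x":0,"y":0,"z":0,"hand":1}]'
```

```text
time: 23.25
eef_pos: [0.5838, 0.2772, 0.0893]
tcp_rot: [-0.704, -0.059, 0.058, 0.705]
contact_force: [-0.3, 1.7, 5.0]
opening: 0.148
time: 23.58
eef_pos: [0.5842, 0.2772, 0.0861]
tcp_rot: [-0.704, -0.06, 0.057, 0.705]
contact_force: [1.1, 1.6, 4.7]
opening: 0.151
time: 23.92
eef_pos: [0.5815, 0.2763, 0.0801]
tcp_rot: [0.705, 0.057, -0.06, -0.704]
contact_force: [-0.5, 0.6, -1.2]
opening: 0.15
```

```bash
python3 -m inch '[{"ax":0,"ay":0,"az":0,"x":0,"y":2,"z":0,"hand":1},{"ax":0,"ay":0,"az":0,"x":0,"y":0,"z":0,"hand":1},{"ax":0,"ay":0,"az":0,"x":0,"y":0,"z":0,"hand":1}]' &&
python3 -m inch '[{"ax":0,"ay":0,"az":0,"x":0,"y":2,"z":0,"hand":1},{"ax":0,"ay":0,"az":0,"x":0,"y":0,"z":0,"hand":1},{"ax":0,"ay":0,"az":0,"x":0,"y":0,"z":0,"hand":1}]'
```

```text
time: 24.17
eef_pos: [0.5816, 0.2764, 0.0798]
tcp_rot: [0.705, 0.057, -0.06, -0.704]
contact_force: [-4.4, -0.2, 5.0]
opening: 0.145
time: 24.42
eef_pos: [0.5817, 0.2764, 0.0797]
tcp_rot: [0.705, 0.057, -0.06, -0.704]
contact_force: [-9.3, -1.8, 12.2]
opening: 0.147
```

It stops hard at 0.0797, where home should be about 0.079. I release, rise and check.

```bash
python3 -m inch '[{"ax":0,"ay":0,"az":0,"x":0,"y":2,"z":0,"hand":1},{"ax":0,"ay":0,"az":0,"x":0,"y":0,"z":0,"hand":1},{"ax":0,"ay":0,"az":0,"x":0,"y":-4,"z":0,"hand":1},{"ax":0,"ay":0,"az":0,"x":0,"y":0,"z":0,"hand":0.5},{"ax":0,"ay":0,"az":0,"x":0,"y":0,"z":0,"hand":0.2}]' &&
python3 -m inch '[{"ax":0,"ay":0,"az":0,"x":0,"y":0,"z":0,"hand":0.2},{"ax":0,"ay":0,"az":0,"x":0,"y":-15,"z":0,"hand":0.2},{"ax":0,"ay":0,"az":0,"x":0,"y":-25,"z":0,"hand":0.2},{"ax":0,"ay":0,"az":0,"x":0,"y":-30,"z":0,"hand":0.2},{"ax":0,"ay":0,"az":0,"x":0,"y":-30,"z":-20,"hand":0.2}]' && 
python3 -m inch '[{"ax":0,"ay":0,"az":0,"x":0,"y":0,"z":-30,"hand":0.2},{"ax":0,"ay":0,"az":0,"x":0,"y":0,"z":-30,"hand":0.2},{"ax":0,"ay":0,"az":0,"x":0,"y":0,"z":0,"hand":0.2},{"ax":0,"ay":0,"az":0,"x":0,"y":0,"z":0,"hand":0.2}]' && python3 -c "
from h import *
delta([.43,.283,.1],9.5)
s,c=wcam(); np.save('c10.npy',c,allow_pickle=True)
t=read_camera('scene')['img'][150:350,380:580,::-1]
cv2.imwrite('pics/w10.png',np.hstack([cv2.resize(c['img'][0:260,100:440,::-1],(523,400)),cv2.resize(t,(270,400))]))"
```

```text
time: 24.83
eef_pos: [0.5828, 0.2763, 0.0792]
tcp_rot: [0.705, 0.059, -0.059, -0.704]
contact_force: [0.3, 0.3, -0.8]
opening: 0.379
time: 25.25
eef_pos: [0.5854, 0.2589, 0.1809]
tcp_rot: [-0.704, -0.059, 0.06, 0.705]
contact_force: [0.9, -0.9, 0.3]
opening: 0.395
time: 25.58
eef_pos: [0.5967, 0.1965, 0.1807]
tcp_rot: [-0.705, -0.058, 0.057, 0.705]
contact_force: [0.5, -0.6, -0.8]
opening: 0.397
tcp [0.5967 0.1965 0.1807] d mm [-150.5   80.6  112.5]
yaw 9.36 tilt x,z 0.0009 0.0001 ay -0.0025
```

View pics/w10.png

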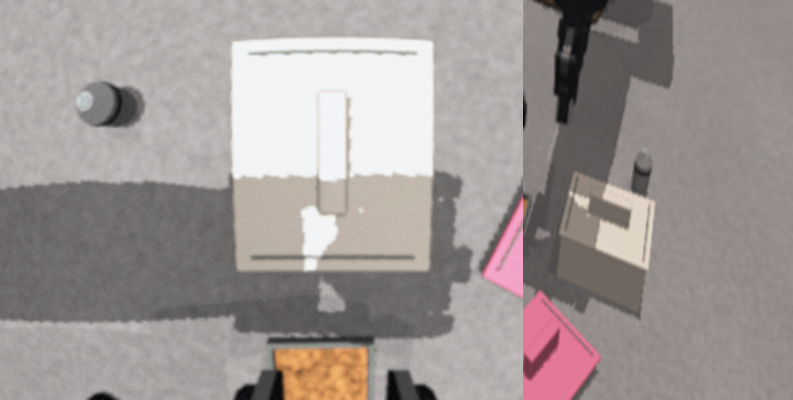

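The lid sits flush on the tub, and the side view shows no gap. The objective's nose is at crop (85,101). I check the numbers.

Run:
```python
from h import *
np.set_printoptions(precision=4,suppress=True)
c=np.load("c10.npy",allow_pickle=True).item()
P=lambda l:[(100+u/1.538,v/1.538) for u,v in l]
for z in(.062,.074):
    q=wplane(c,P([(232,41),(434,41),(430,271),(236,271)]),z);print(z,q.mean(0),np.linalg.norm(np.diff(q,axis=0),axis=1))
print("obj",wplane(c,P([(85,101)]),.054),wplane(c,P([(98,104)]),.035))
c7=np.load("c7.npy",allow_pickle=True).item();print("eyepiece",wplane(c7,[(123,15)],.046))
c9=np.load("c9.npy",allow_pickle=True).item();print("eyepiece",wplane(c9,[(113,59)],.046))
```

```text
0.062 [0.583  0.2752 0.062 ] [0.1054 0.1246 0.1056]
0.074 [0.583 0.275 0.074] [0.1003 0.1186 0.1005]
obj [[0.4345 0.2908 0.054 ]] [[0.4334 0.2907 0.035 ]]
eyepiece [[0.4285 0.0554 0.046 ]]
eyepiece [[0.4285 0.0541 0.046 ]]
```

The lid measures 105 × 125 mm when cast at z = 62 mm, so it is home and centred on (0.583, 0.275). Next is the objective at (0.4345, 0.291).

```bash
python3 -m inch '[{"ax":0,"ay":0,"az":0,"x":-28.9,"y":0,"z":23.9,"hand":-0.3},{"ax":0,"ay":0,"az":0,"x":-28.9,"y":0,"z":23.9,"hand":-0.3},{"ax":0,"ay":0,"az":0,"x":-28.9,"y":0,"z":23.9,"hand":-0.3},{"ax":0,"ay":0,"az":0,"x":-28.9,"y":0,"z":23.9,"hand":-0.3},{"ax":0,"ay":0,"az":0,"x":-28.9,"y":0,"z":23.9,"hand":-0.3}]' 40 &&
python3 -m inch '[{"ax":0,"ay":0,"az":0,"x":0,"y":30,"z":0,"hand":-0.3},{"ax":0,"ay":0,"az":0,"x":0,"y":30,"z":0,"hand":-0.3},{"ax":0,"ay":0,"az":0,"x":0,"y":15,"z":0,"hand":-0.3},{"ax":0,"ay":0,"az":0,"x":0,"y":0,"z":0,"hand":-0.3},{"ax":0,"ay":0,"az":0,"x":0,"y":0,"z":0,"hand":-0.3}]' &&
python3 -c "
from h import *
delta([.4345,.291,.028],10)"
```

```text
time: 26.1
eef_pos: [0.4317, 0.2933, 0.1796]
tcp_rot: [-0.705, -0.059, 0.059, 0.705]
contact_force: [-0.5, 0.3, 0.5]
opening: 0.651
time: 26.52
eef_pos: [0.4329, 0.2924, 0.1041]
tcp_rot: [0.705, 0.058, -0.06, -0.704]
contact_force: [-0.3, 0.2, 1.0]
opening: 0.65
tcp [0.4329 0.2924 0.1041] d mm [ 1.6 76.1 -1.6]
yaw 9.6 tilt x,z -0.0023 -0.0004 ay -0.0071
```

```bash
python3 -m inch '[{"ax":0,"ay":0,"az":0,"x":1.6,"y":25,"z":-1.6,"hand":-0.3},{"ax":0,"ay":0,"az":0,"x":0,"y":25,"z":0,"hand":-0.3},{"ax":0,"ay":0,"az":0,"x":0,"y":16,"z":0,"hand":-0.3},{"ax":0,"ay":0,"az":0,"x":0,"y":10,"z":0,"hand":-0.3},{"ax":0,"ay":0,"az":0,"x":0,"y":0,"z":0,"hand":-0.3}]' &&
python3 -m inch '[{"ax":0,"ay":0,"az":0,"x":0,"y":0,"z":0,"hand":0.1},{"ax":0,"ay":0,"az":0,"x":0,"y":0,"z":0,"hand":0.3},{"ax":0,"ay":0,"az":0,"x":0,"y":0,"z":0,"hand":0.5},{"ax":0,"ay":0,"az":0,"x":0,"y":0,"z":0,"hand":1},{"ax":0,"ay":0,"az":0,"x":0,"y":0,"z":0,"hand":1}]' &&
python3 -m inch '[{"ax":0,"ay":0,"az":0,"x":0,"y":0,"z":0,"hand":1},{"ax":0,"ay":0,"az":0,"x":0,"y":0,"z":0,"hand":1},{"ax":0,"ay":0,"az":0,"x":0,"y":0,"z":0,"hand":1}]' &&
python3 -m inch '[{"ax":0,"ay":0,"az":0,"x":0,"y":-20,"z":0,"hand":1},{"ax":0,"ay":0,"az":0,"x":0,"y":-30,"z":0,"hand":1},{"ax":0,"ay":0,"az":0,"x":0,"y":-35,"z":0,"hand":1},{"ax":0,"ay":0,"az":0,"x":0,"y":-35,"z":0,"hand":1},{"ax":0,"ay":0,"az":0,"x":0,"y":-20,"z":0,"hand":1}]' &&
python3 -c "
from h import *
delta([.599,.1205,.17],10.2)"
```

```text
time: 26.93
eef_pos: [0.4353, 0.2904, 0.028]
tcp_rot: [0.705, 0.058, -0.059, -0.704]
contact_force: [-0.4, -0.4, 0.2]
opening: 0.654
time: 27.35
eef_pos: [0.4372, 0.2912, 0.0308]
tcp_rot: [-0.704, -0.06, 0.057, 0.705]
contact_force: [-0.3, 0.4, 7.2]
opening: 0.314
time: 27.6
eef_pos: [0.4371, 0.2911, 0.0308]
tcp_rot: [-0.704, -0.06, 0.057, 0.705]
contact_force: [-1.2, 0.6, 5.6]
opening: 0.309
time: 28.02
eef_pos: [0.4372, 0.2911, 0.1732]
tcp_rot: [-0.704, -0.061, 0.057, 0.705]
contact_force: [0.6, 1.5, -1.2]
opening: 0.306
tcp [0.4372 0.2911 0.1732] d mm [ 131.4    3.7 -195. ]
yaw 9.51 tilt x,z 0.0059 0.0014 ay -0.012
```

```bash
python3 -m inch '[{"ax":0,"ay":0,"az":0,"x":18.8,"y":0,"z":-27.9,"hand":1},{"ax":0,"ay":0,"az":0,"x":18.8,"y":0,"z":-27.9,"hand":1},{"ax":0,"ay":0,"az":0,"x":18.8,"y":0,"z":-27.9,"hand":1},{"ax":0,"ay":0,"az":0,"x":18.8,"y":0,"z":-27.9,"hand":1}]' &&
python3 -m inch '[{"ax":0,"ay":0,"az":0,"x":18.8,"y":0,"z":-27.9,"hand":1},{"ax":0,"ay":0,"az":0,"x":18.8,"y":0,"z":-27.9,"hand":1},{"ax":0,"ay":0,"az":0,"x":18.8,"y":0,"z":-27.9,"hand":1},{"ax":0,"ay":0,"az":0,"x":0,"y":0,"z":0,"hand":1},{"ax":0,"ay":0,"az":0,"x":0,"y":0,"z":0,"hand":1}]' &&
python3 -m inch '[{"ax":0,"ay":0,"az":0,"x":0,"y":30,"z":0,"hand":1},{"ax":0,"ay":0,"az":0,"x":0,"y":30,"z":0,"hand":1},{"ax":0,"ay":0,"az":0,"x":0,"y":30,"z":0,"hand":1},{"ax":0,"ay":0,"az":0,"x":0,"y":20,"z":0,"hand":1},{"ax":0,"ay":0,"az":0,"x":0,"y":10,"z":0,"hand":1}]' &&
python3 -m inch '[{"ax":0,"ay":0,"az":0,"x":0,"y":5,"z":0,"hand":1},{"ax":0,"ay":0,"az":0,"x":0,"y":4,"z":0,"hand":1},{"ax":0,"ay":0,"az":0,"x":0,"y":2,"z":0,"hand":1},{"ax":0,"ay":0,"az":0,"x":0,"y":0,"z":0,"hand":1},{"ax":0,"ay":0,"az":0,"x":0,"y":0,"z":0,"hand":1}]' &&
python3 -c "
from h import *
delta([.599,.1205,.035],10.2)"
```

```text
time: 28.35
eef_pos: [0.5289, 0.1918, 0.1691]
tcp_rot: [-0.705, -0.059, 0.059, 0.705]
contact_force: [1.1, -0.0, -1.2]
opening: 0.31
time: 28.77
eef_pos: [0.5985, 0.1181, 0.1685]
tcp_rot: [-0.705, -0.057, 0.058, 0.705]
contact_force: [-0.7, 0.1, -0.8]
opening: 0.313
time: 29.18
eef_pos: [0.5941, 0.1206, 0.0449]
tcp_rot: [-0.704, -0.057, 0.062, 0.705]
contact_force: [-0.6, -0.1, -1.7]
opening: 0.31
time: 29.6
eef_pos: [0.5988, 0.1197, 0.0393]
tcp_rot: [0.705, 0.06, -0.058, -0.705]
contact_force: [0.7, -0.3, -1.3]
opening: 0.308
tcp [0.5988 0.1197 0.0393] d mm [0.4 4.3 0.7]
yaw 9.52 tilt x,z 0.0025 -0.0003 ay -0.0119
```

```bash
python3 -m inch '[{"ax":0,"ay":0,"az":0,"x":0,"y":2,"z":0,"hand":1},{"ax":0,"ay":0,"az":0,"x":0,"y":1.5,"z":0,"hand":1},{"ax":0,"ay":0,"az":0,"x":0,"y":0,"z":0,"hand":1},{"ax":0,"ay":0,"az":0,"x":0,"y":0,"z":0,"hand":1}]' &&
python3 -m inch '[{"ax":0,"ay":0,"az":0,"x":0,"y":1,"z":0,"hand":1},{"ax":0,"ay":0,"az":0,"x":0,"y":0,"z":0,"hand":1},{"ax":0,"ay":0,"az":0,"x":0,"y":0,"z":0,"hand":1}]'
```

```text
time: 29.93
eef_pos: [0.5983, 0.1196, 0.0349]
tcp_rot: [0.705, 0.059, -0.058, -0.705]
contact_force: [-0.4, 0.2, 0.9]
opening: 0.308
time: 30.18
eef_pos: [0.5984, 0.1196, 0.0349]
tcp_rot: [0.705, 0.059, -0.058, -0.705]
contact_force: [-1.0, -0.8, 4.5]
opening: 0.306
```

On the tray floor, with 4.5 N of contact. I release and go to the eyepiece.

```bash
python3 -m inch '[{"ax":0,"ay":0,"az":0,"x":0,"y":0,"z":0,"hand":0.25},{"ax":0,"ay":0,"az":0,"x":0,"y":0,"z":0,"hand":0.1},{"ax":0,"ay":0,"az":0,"x":0,"y":0,"z":0,"hand":0},{"ax":0,"ay":0,"az":0,"x":0,"y":0,"z":0,"hand":0},{"ax":0,"ay":0,"az":0,"x":0,"y":-10,"z":0,"hand":0}]' &&
python3 -m inch '[{"ax":0,"ay":0,"az":0,"x":0,"y":-20,"z":0,"hand":0},{"ax":0,"ay":0,"az":0,"x":0,"y":-30,"z":0,"hand":0},{"ax":0,"ay":0,"az":0,"x":0,"y":-30,"z":0,"hand":0},{"ax":0,"ay":0,"az":0,"x":0,"y":-25,"z":0,"hand":0}]' &&
python3 -m inch '[{"ax":0,"ay":0,"az":0,"x":-29.8,"y":0,"z":-6,"hand":-0.4},{"ax":0,"ay":0,"az":0,"x":-29.8,"y":0,"z":-6,"hand":-0.4},{"ax":0,"ay":0,"az":0,"x":-29.8,"y":0,"z":-6,"hand":-0.4},{"ax":0,"ay":0,"az":0,"x":-29.8,"y":0,"z":-6,"hand":-0.4},{"ax":0,"ay":0,"az":0,"x":-29.8,"y":0,"z":-6,"hand":-0.4}]' &&
python3 -m inch '[{"ax":0,"ay":0,"az":0,"x":-29.8,"y":0,"z":-6,"hand":-0.4},{"ax":0,"ay":0,"az":0,"x":0,"y":30,"z":0,"hand":-0.4},{"ax":0,"ay":0,"az":0,"x":0,"y":25,"z":0,"hand":-0.4},{"ax":0,"ay":0,"az":0,"x":0,"y":0,"z":0,"hand":-0.4},{"ax":0,"ay":0,"az":0,"x":0,"y":0,"z":0,"hand":-0.4}]' &&
python3 -c "
from h import *
delta([.428,.054,.022],10)"
```

```text
time: 30.6
eef_pos: [0.5958, 0.1195, 0.0411]
tcp_rot: [-0.705, -0.057, 0.06, 0.705]
contact_force: [-0.5, -0.4, -0.6]
opening: 0.5
time: 30.93
eef_pos: [0.5982, 0.1196, 0.151]
tcp_rot: [0.705, 0.059, -0.058, -0.705]
contact_force: [0.6, 0.0, 0.6]
opening: 0.501
time: 31.35
eef_pos: [0.4545, 0.0651, 0.1488]
tcp_rot: [0.705, 0.059, -0.059, -0.705]
contact_force: [-0.0, 0.6, 0.6]
opening: 0.705
time: 31.77
eef_pos: [0.4265, 0.0546, 0.093]
tcp_rot: [-0.704, -0.058, 0.059, 0.705]
contact_force: [0.8, 0.3, 0.2]
opening: 0.704
tcp [0.4265 0.0546 0.093 ] d mm [ 1.6 71.  -0.9]
yaw 9.5 tilt x,z -0.0025 0.0007 ay -0.0086
```

```bash
python3 -m inch '[{"ax":0,"ay":0,"az":0,"x":1.6,"y":25,"z":-0.9,"hand":-0.4},{"ax":0,"ay":0,"az":0,"x":0,"y":25,"z":0,"hand":-0.4},{"ax":0,"ay":0,"az":0,"x":0,"y":13,"z":0,"hand":-0.4},{"ax":0,"ay":0,"az":0,"x":0,"y":8,"z":0,"hand":-0.4},{"ax":0,"ay":0,"az":0,"x":0,"y":0,"z":0,"hand":-0.4}]' &&
python3 -m inch '[{"ax":0,"ay":0,"az":0,"x":0,"y":0,"z":0,"hand":0},{"ax":0,"ay":0,"az":0,"x":0,"y":0,"z":0,"hand":0.2},{"ax":0,"ay":0,"az":0,"x":0,"y":0,"z":0,"hand":0.4},{"ax":0,"ay":0,"az":0,"x":0,"y":0,"z":0,"hand":1},{"ax":0,"ay":0,"az":0,"x":0,"y":0,"z":0,"hand":1}]' &&
python3 -m inch '[{"ax":0,"ay":0,"az":0,"x":0,"y":0,"z":0,"hand":1},{"ax":0,"ay":0,"az":0,"x":0,"y":0,"z":0,"hand":1},{"ax":0,"ay":0,"az":0,"x":0,"y":0,"z":0,"hand":1}]' &&
python3 -m inch '[{"ax":0,"ay":0,"az":0,"x":0,"y":-15,"z":0,"hand":1},{"ax":0,"ay":0,"az":0,"x":0,"y":-30,"z":0,"hand":1},{"ax":0,"ay":0,"az":0,"x":0,"y":-35,"z":0,"hand":1},{"ax":0,"ay":0,"az":0,"x":0,"y":-35,"z":0,"hand":1},{"ax":0,"ay":0,"az":0,"x":0,"y":-10,"z":0,"hand":1}]' &&
python3 -c "
from h import *
delta([.5845,-.242,.15],10.5)"
```

```text
time: 32.18
eef_pos: [0.4292, 0.054, 0.022]
tcp_rot: [-0.705, -0.058, 0.059, 0.705]
contact_force: [-0.7, -0.3, 0.1]
opening: 0.697
time: 32.6
eef_pos: [0.4309, 0.0538, 0.0241]
tcp_rot: [0.705, 0.06, -0.057, -0.704]
contact_force: [0.3, 0.4, 5.5]
opening: 0.377
time: 32.85
eef_pos: [0.4308, 0.0538, 0.0241]
tcp_rot: [0.705, 0.06, -0.057, -0.704]
contact_force: [-0.2, 0.7, 6.8]
opening: 0.376
time: 33.27
eef_pos: [0.4321, 0.0537, 0.153]
tcp_rot: [0.705, 0.062, -0.055, -0.704]
contact_force: [0.5, -0.5, -0.1]
opening: 0.38
tcp [0.4321 0.0537 0.153 ] d mm [ 101.4    4.9 -316.8]
yaw 9.53 tilt x,z 0.0097 -0.0027 ay -0.017
```

```bash
python3 -m inch '[{"ax":0,"ay":0,"az":0,"x":10.1,"y":0,"z":-31.7,"hand":1},{"ax":0,"ay":0,"az":0,"x":10.1,"y":0,"z":-31.7,"hand":1},{"ax":0,"ay":0,"az":0,"x":10.1,"y":0,"z":-31.7,"hand":1},{"ax":0,"ay":0,"az":0,"x":10.1,"y":0,"z":-31.7,"hand":1},{"ax":0,"ay":0,"az":0,"x":10.1,"y":0,"z":-31.7,"hand":1}]' &&
python3 -m inch '[{"ax":0,"ay":0,"az":0,"x":10.1,"y":0,"z":-31.7,"hand":1},{"ax":0,"ay":0,"az":0,"x":10.1,"y":0,"z":-31.7,"hand":1},{"ax":0,"ay":0,"az":0,"x":10.1,"y":0,"z":-31.7,"hand":1},{"ax":0,"ay":0,"az":0,"x":10.1,"y":0,"z":-31.7,"hand":1},{"ax":0,"ay":0,"az":0,"x":10.1,"y":0,"z":-31.7,"hand":1}]' &&
python3 -m inch '[{"ax":0,"ay":0,"az":0,"x":0,"y":0,"z":0,"hand":1},{"ax":0,"ay":0,"az":0,"x":0,"y":0,"z":0,"hand":1},{"ax":0,"ay":0,"az":0,"x":0,"y":30,"z":0,"hand":1},{"ax":0,"ay":0,"az":0,"x":0,"y":30,"z":0,"hand":1},{"ax":0,"ay":0,"az":0,"x":0,"y":20,"z":0,"hand":1}]' &&
python3 -m inch '[{"ax":0,"ay":0,"az":0,"x":0,"y":15,"z":0,"hand":1},{"ax":0,"ay":0,"az":0,"x":0,"y":10,"z":0,"hand":1},{"ax":0,"ay":0,"az":0,"x":0,"y":5,"z":0,"hand":1},{"ax":0,"ay":0,"az":0,"x":0,"y":0,"z":0,"hand":1},{"ax":0,"ay":0,"az":0,"x":0,"y":0,"z":0,"hand":1}]' &&
python3 -c "
from h import *
delta([.5845,-.242,.028],10.5)"
```

```text
time: 33.68
eef_pos: [0.505, -0.0953, 0.1465]
tcp_rot: [-0.704, -0.058, 0.059, 0.705]
contact_force: [-0.6, 0.5, -1.1]
opening: 0.378
time: 34.1
eef_pos: [0.581, -0.2433, 0.1459]
tcp_rot: [-0.704, -0.058, 0.059, 0.705]
contact_force: [0.6, 0.7, -0.5]
opening: 0.381
time: 34.52
eef_pos: [0.5791, -0.2398, 0.0642]
tcp_rot: [-0.704, -0.058, 0.06, 0.706]
contact_force: [-0.9, -0.1, -1.0]
opening: 0.378
time: 34.93
eef_pos: [0.5815, -0.2419, 0.038]
tcp_rot: [0.705, 0.059, -0.059, -0.704]
contact_force: [-0.2, -0.7, -1.0]
opening: 0.381
tcp [ 0.5815 -0.2419  0.038 ] d mm [ 3.  10.  -0.6]
yaw 9.54 tilt x,z 0.0007 -0.0006 ay -0.0168
```

```bash
python3 -m inch '[{"ax":0,"ay":0,"az":0,"x":3,"y":3,"z":-0.6,"hand":1},{"ax":0,"ay":0,"az":0,"x":0,"y":3,"z":0,"hand":1},{"ax":0,"ay":0,"az":0,"x":0,"y":1.5,"z":0,"hand":1},{"ax":0,"ay":0,"az":0,"x":0,"y":0,"z":0,"hand":1},{"ax":0,"ay":0,"az":0,"x":0,"y":0,"z":0,"hand":1}]' &&
python3 -m inch '[{"ax":0,"ay":0,"az":0,"x":0,"y":1.5,"z":0,"hand":1},{"ax":0,"ay":0,"az":0,"x":0,"y":0,"z":0,"hand":1},{"ax":0,"ay":0,"az":0,"x":0,"y":0,"z":0,"hand":1}]'&&
python3 -m inch '[{"ax":0,"ay":0,"az":0,"x":0,"y":1,"z":0,"hand":1},{"ax":0,"ay":0,"az":0,"x":0,"y":0,"z":0,"hand":1},{"ax":0,"ay":0,"az":0,"x":0,"y":0,"z":0,"hand":1}]'
```

```text
time: 35.35
eef_pos: [0.5842, -0.2422, 0.0299]
tcp_rot: [-0.705, -0.059, 0.059, 0.705]
contact_force: [-1.0, -0.7, -0.3]
opening: 0.378
time: 35.6
eef_pos: [0.5841, -0.2421, 0.0283]
tcp_rot: [-0.705, -0.059, 0.059, 0.705]
contact_force: [0.5, 0.7, -1.4]
opening: 0.379
time: 35.85
eef_pos: [0.5842, -0.2422, 0.0282]
tcp_rot: [-0.705, -0.059, 0.059, 0.705]
contact_force: [-2.9, 1.1, 5.8]
opening: 0.378
```

```bash
python3 -m inch '[{"ax":0,"ay":0,"az":0,"x":0,"y":0,"z":0,"hand":0.1},{"ax":0,"ay":0,"az":0,"x":0,"y":0,"z":0,"hand":-0.1},{"ax":0,"ay":0,"az":0,"x":0,"y":0,"z":0,"hand":-0.1},{"ax":0,"ay":0,"az":0,"x":0,"y":0,"z":0,"hand":-0.1},{"ax":0,"ay":0,"az":0,"x":0,"y":-10,"z":0,"hand":-0.1}]' &&
python3 -m inch '[{"ax":0,"ay":0,"az":0,"x":0,"y":-25,"z":0,"hand":-0.1},{"ax":0,"ay":0,"az":0,"x":0,"y":-35,"z":0,"hand":-0.1},{"ax":0,"ay":0,"az":0,"x":0,"y":-35,"z":0,"hand":-0.1},{"ax":0,"ay":0,"az":0,"x":0,"y":-35,"z":0,"hand":-0.1},{"ax":0,"ay":0,"az":0,"x":0,"y":-35,"z":0,"hand":-0.1}]' &&
python3 -m inch '[{"ax":0,"ay":0,"az":0,"x":0,"y":-30,"z":-25,"hand":-0.1},{"ax":0,"ay":0,"az":0,"x":0,"y":-20,"z":-30,"hand":-0.1},{"ax":0,"ay":0,"az":0,"x":0,"y":0,"z":-30,"hand":-0.1},{"ax":0,"ay":0,"az":0,"x":0,"y":0,"z":0,"hand":-0.1},{"ax":0,"ay":0,"az":0,"x":0,"y":0,"z":0,"hand":-0.1}]' &&
python3 -c "
from h import *
s,c=wcam(); np.save('c11.npy',c,allow_pickle=True)
t=read_camera('top')['img'][140:260,160:420,::-1]; sc=read_camera('scene')['img'][140:310,200:490,::-1]
a=c['img'][0:300,200:560,::-1]
cv2.imwrite('pics/w11.png',np.vstack([np.hstack([cv2.resize(a,(360,300)),cv2.resize(t,(440,300))]),cv2.resize(sc,(800,300))[:, :]]))"
```

```text
time: 36.27
eef_pos: [0.5826, -0.2412, 0.0352]
tcp_rot: [-0.704, -0.057, 0.06, 0.706]
contact_force: [-0.8, 0.1, -0.0]
opening: 0.549
time: 36.68
eef_pos: [0.584, -0.242, 0.2047]
tcp_rot: [0.705, 0.059, -0.058, -0.705]
contact_force: [-0.0, -0.9, -0.1]
opening: 0.547
time: 37.1
eef_pos: [0.598, -0.3273, 0.253]
tcp_rot: [0.705, 0.058, -0.058, -0.705]
contact_force: [-0.9, 1.3, -0.9]
opening: 0.543
```

View pics/w11.png

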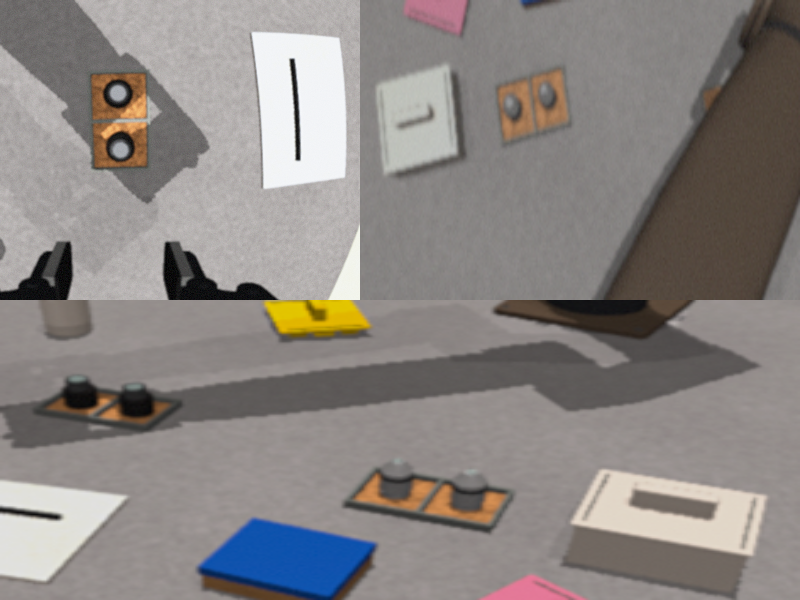

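The combined picture shows both pairs upright in their trays: eyepieces at (118,93)/(120,148) in the wrist view, objectives at (512,105)/(547,95) in the top view. The lid is flat on the tub, and the bottle and slide box are in place. The arm touches nothing, so I hand in.

```bash
python3 -m inch '[{"ax":0,"ay":0,"az":0,"x":0,"y":0,"z":0,"hand":-0.1},{"ax":0,"ay":0,"az":0,"x":0,"y":0,"z":0,"hand":-0.1}]' && python3 -c "
from plant import *
print(sign_off())"
```

```text
time: 37.42
eef_pos: [0.5981, -0.3248, 0.2519]
tcp_rot: [-0.704, -0.059, 0.059, 0.705]
contact_force: [0.5, -0.2, 0.4]
opening: 0.549
the job is handed in; nothing more can be done
None
```

I finished the whole job and handed it in at 37.4 s of the 109 s allowed. The hand-in reports no verdict, so the results below are my own checks.

- **Vials:** Both stood upright in the tub, well clear of the walls, when I last looked before fitting the lid. I could not see them once the lid was on.
- **Lid:** It snapped home, with the resistance dropping and then a firm stop at about the expected height. A still picture then put its plate top at rim height. It measured 105 × 125 mm (real size 106 × 126) and its centre was within about 1 mm of the tub's.
- **Objective and eyepiece:** The last pictures show each upright in the empty bay of its tray, beside the matching part, with the gripper clear and open. I judged this by eye and did not measure their final offsets; each was released within about 1–2 mm of the bay centre I had measured.
- **Dropper bottle and slide box:** I kept away from both, and they look unmoved in the last pictures.

Three readings disagreed or failed along the way:
- **First moves:** The first batch was refused because its rows were incomplete; nothing moved.
- **Tub position:** A picture taken while moving put the tub about 3 mm off, so I measured it again from a standstill.
- **Objective position:** The first overhead estimate was 10–17 mm out, so I used the closer wrist-camera measurement.

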